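# Refit the bingo cage's crank over its spacer and washer

## Task

Put the bingo cage back together: slide the yellow spacer onto the leaning axle first, all the way down to the white shoulder, then the steel washer on top of it, and last push the blue crank onto the axle's square end, turning it until it finds the square, fully home against the washer. Let go of everything and leave the other things in the drawer where they are.

Things in the scene. Friction and masses are not known exactly. Their poses are not given: they have to be found in the camera images.
- cage: Red plastic wire bingo cage, a ball of 176 mm diameter centred 115 mm above the drawer floor, in a fixed stand (base 170 x 190 x 14 mm; two uprights 130 mm high, 109 mm either side of the middle along its y). It does not move. Origin under the ball's centre on the floor; the axle leans 35 degrees from vertical towards this frame's -x.
- axle_seat: White shoulder, 30 mm across, at the foot of the bare axle, fixed to the cage. Origin on the axle's axis at the shoulder's outer face; z points out along the axle, 35 degrees from vertical. This frame does NOT tell how far the axle's square is turned about z.
- axle_tip (a point): Tip of the axle, 48 mm out from the shoulder; axes as axle_seat. Steel axle: round, 20 mm diameter, for the first 20 mm; square, 14 mm across flats, to 42 mm; then tapering to a 9 mm square at the tip. The square is turned about the axis up to 45 degrees either way, differently each time and not reported: see it or feel for it. The axle is braked: light rubbing does not turn it.
- washer_home (a point): Point on the axle's axis 18 mm out from the shoulder, where the washer's underside centre belongs once the spacer is home. Same axes as axle_seat.
- crank_home (a point): Point on the axle's axis 24 mm out from the shoulder, where the crank's underside centre belongs once spacer and washer are home. Axes as axle_seat. The crank slides down only when its hole is within about 9 degrees of the axle's square; otherwise its underside stops on the taper, 42 to 46 mm out from the shoulder, the higher the farther off the angle is.
- spacer: Yellow plastic ring, 42 mm outside diameter, 23 mm bore, 18 mm tall, lying flat on the drawer floor. Origin at the centre of its underside, z up.
- washer: Steel ring, 48 mm outside diameter, 23 mm bore, 6 mm thick, lying flat on the drawer floor. Origin at the centre of its underside, z up.
- crank: Blue crank lying flat. Hub 34 x 34 mm, 22 mm tall, with a square through hole 16.2 mm wide, sides parallel to the hub's. Arm (16 mm wide, 9 mm thick, at the bottom) along +x to 58 mm from the hub's centre; white knob, 16 mm diameter, at x = 50 mm, 28 mm high. Grip the hub across y; its underside goes on first. Origin at the centre of the hub's underside, z up along the hole.
- dice_cup: Bystander: orange dice cup, 76 mm across, 95 mm tall, standing. Origin at the centre of its underside.
- spoon_rest: Bystander: steel spoon rest, about 200 mm long along its x, 90 mm wide, 14 mm tall. Origin near the middle of its underside.
- ball_tray: Bystander: grey tray 150 x 90 x 35 mm holding two green balls of 38 mm. Origin at the centre of its underside.
- toss_ring: Bystander: orange toss ring, 60 mm across, 40 mm bore, 10 mm tall; not part of the cage. Origin at the centre of its underside.
- die: Bystander: white die, 20 mm. Origin at the centre of its underside.
- card_box: Bystander: blue card box 92 x 66 x 20 mm. Origin at the centre of its underside.

How it is judged (in metres and radians):
On the way, in this order (a step that is already met when the one before it is completed fails the run):
1. the spacer is on the axle, down on the white shoulder (distance between spacer and axle_seat below 0.004 m and angle between the z axis of spacer and the z axis of axle_seat, either way round below 0.1 rad), for 0.2 s.
2. the washer is on the axle, down on the spacer (all of step 1 and distance between washer and washer_home below 0.004 m and angle between the z axis of washer and the z axis of axle_seat, either way round below 0.1 rad), for 0.2 s.
3. the crank is on the square end, home against the washer (all of step 2 and distance between crank and crank_home below 0.004 m and angle between the z axis of crank and the z axis of axle_seat, either way round below 0.1 rad), for 0.2 s.
At the end, for the whole second after the job is handed in: The spacer's underside centre is within 4 mm of the shoulder's centre, the washer's within 4 mm of washer_home and the crank's within 4 mm of crank_home, each lying within 0.1 rad (6 degrees) of square to the axle, all at rest (slower than 0.02 m/s) and released (all of step 3 and linear speed of each of spacer, washer, crank below 0.02 m/s); the robot touches nothing.
It fails at once if a bystander (dice cup, spoon rest, ball tray, toss ring, die or card box) is moved by more than 30 mm (distance of any of dice_cup, spoon_rest, ball_tray, toss_ring, die, card_box from where it was at the start of the episode above 0.03 m).
It also fails if it takes over 72 s, if anything falls off the work surface, if the arm or the gripper's body presses on something with over 40 N, if the wrist force passes 120 N, or if a joint passes its speed limit or range.

## Robot

A 7-joint arm with a two-finger parallel gripper is mounted at the origin on the work surface. World frame = base frame: x ahead of the robot, y to its left, z up, the work surface at z = 0. Lengths are in mm, angles in rad, forces in N, time in s.
With the tool pointing down it reaches from about 425 to 925 mm from the base axis. Payload 6.8 kg.
Tool frame: the origin (TCP) lies where the fingers leave the gripper's body, on its centre line; the fingertips stand 73 mm ahead of it and the grasp point (between the pads) lies 54 mm ahead of it (ctrl.tip_extent is the distance from the TCP to the fingertips, in mm); y points along the fingers, x is the direction in which the jaws open and shut, and the axes are right-handed (so a half turn about y gives the same grasp; the last joint's range is limited). The gripper opens to 85 mm and grips with 20 to 120 N. Pads are 22 mm wide; open, the fingers measure 114 mm over their backs; the gripper's body (76 mm by 85 mm) begins 54 mm behind the grasp point. The pads swing forward as they close: fully open they stand 13 mm farther back than shut.
Start: joints at [1.008, 0.477, 0.022, 1.555, -0.011, 1.109, -0.083], TCP at [296.525, -606.398, 303.908] pointing down, gripper open.
Joint ranges: [-2.96, 2.96], [-0.34, 2.1], [-1.41, 1.46], [0.24, 2.44], [-1.37, 4.51], [0.17, 1.92], [-2.96, 2.96]. Speed limits (rad/s): [2.39, 2.39, 3.14, 3.14, 3.14, 3.14, 3.14].

## Interface

Orientations are given as a 3x3 rotation matrix whose columns are the frame's x, y, z axes.
In Python, from cell import ctrl gives the robot as it stands.
- The arm moves only by the tool servo_tool, never from a script. Its argument "commands" is a list of rows, each a list of 7 numbers: the finger opening in m, from 0 to 0.0854, then the shift along the tool's x, y, z in m, then the turn, a rotation vector about the tool's x, y, z in degrees. A call has 1 to 8 rows; each row shifts and turns the commanded pose from where the row before left it, along the tool's axes as they then stand; what a row does not reach is not made up. A row lasts 1/12 s, in which the tool goes at most 41.7 mm and 7.16 degrees, less where a joint would pass 70% of its speed; a pose out of reach is approached as far as the arm can. A call with a gripper value outside its range is refused whole. The fingers move at their own pace and stop on an object; the grip force is fixed at half the most. Time passes only in rows, so rows that do not move let the fingers close. It gives the time, the measured TCP pose, the force and the opening at its end, in the units of the state.
- ctrl.get_state(): the state, without advancing time (a new reading comes with each control period).
- ctrl.capture(name): name is "scene" or "side" or "wrist"; returns a dict with "pixels" (480x640x3 uint8, blue, green, red), "range_z" (480x640 float32, mm along the optical axis (not along the pixel's ray), 0 where there is no reading), "fx", "fy", "cx", "cy" (pixels), "position" and "attitude" of the camera in the world. Camera axes: x right, y down, z forward; pixel columns grow to the right and rows downward; lengths in mm; the calibration is good to about 2 mm. A picture is of the moment at which its call begins.
- ctrl.sign_off(): hands the job in, once; it reports no verdict.
Trained networks look in a picture, given as the dict that the camera call returned (one of the last four; its "shot" number tells which), for a name from the list of things; names that differ only in an ending like _2 or _b are one class to them, and where a whole thing is asked for, a point or a joint stands for the part that bears it (a point fixed in the world has none). Each returns a list of dicts, best first, with "score" (0 to 1); they miss things now and then, are a little off and sometimes report something else, mostly with a low value. They report only what shows in the picture. A call takes as long as a camera call.
- ctrl.silhouettes(picture, name): "pixels" (480x640 bool, what is visible of it) and "extent" ([left, top, width, height] in pixels, round what is visible of it).
The state is a dict: "time_s": time; "joint_positions": joint angles; "joint_velocities": joint speeds; "joint_efforts": joint torques, N m; "ee_pos": TCP position; "tool_rot": TCP orientation; "force": force on the tool from outside, world axes, zero at the start; "moment": the same for the moment, N m; "grip_width": opening from 0.0 (shut) to 1.0 (fully open).
Only numpy, scipy, OpenCV 4.12 (cv2) and the standard library are available. Lean on these libraries where they do the work, as an engineer would, in place of code of your own. Each camera call takes 0.05 s, during which the arm holds its last target.

## Working session

There is one attempt and no reset: what is moved stays moved. The work goes in short steps, Python scripts to look and compute and a tool call to move; the robot and the scene stay as the last step left them, time stands still between calls to the robot, and variables do not carry over. Pictures are saved under pics/ and viewed, and the job is handed in when it is done.

Besides the shell and the picture viewer there is one more tool, called after ">>>" as a command line: name --pt "numbers of a row" for each row, then --argument value for the rest. servo_tool: Moves the arm, as the interface text tells. Its arguments: {"type":"object","properties":{"commands":{"type":"array","items":{"type":"array","items":{"type":"number"}}}},"required":["commands"]}

```bash
ls -la; mkdir -p pics; cat > h.py <<'E'
import numpy as np, cv2
from cell import ctrl
def pts(c):
    z=c["range_z"].astype(float); v,u=np.indices(z.shape)
    P=np.stack([(u-c["cx"])/c["fx"]*z,(v-c["cy"])/c["fy"]*z,z],-1)
    return P@np.array(c["attitude"]).T+np.array(c["position"]), z>0
def st():
    s=ctrl.get_state(); print("t",s["time_s"],"pos",np.round(s["ee_pos"],1),"F",np.round(s["force"],1),"M",np.round(s["moment"],2),"g",round(s["grip_width"],3)); print(np.round(s["tool_rot"],3)); print(np.round(s["joint_positions"],2)); return s
E
python3 - <<'E'
from h import *
st()
for n in ["scene","side","wrist"]:
    c=ctrl.capture(n); cv2.imwrite(f"pics/{n}0.png",c["pixels"]); print(n,c["position"],np.round(c["attitude"],3).tolist(),c["fx"],c["cx"],c["cy"])
    np.savez(f"{n}0.npz",**{k:c[k] for k in ["pixels","range_z","fx","fy","cx","cy","position","attitude"]})
    P,ok=pts(c)
    for o in ["cage","axle_seat","spacer","washer","crank","dice_cup","spoon_rest","ball_tray","toss_ring","die","card_box"]:
        try: r=ctrl.silhouettes(c,o)
        except Exception as e: print(o,e); continue
        for d in r[:2]:
            m=d["pixels"]&ok
            if m.sum(): print(n,o,round(d["score"],2),d["extent"],np.round(np.median(P[m],0)),np.round(P[m].min(0)),np.round(P[m].max(0)))
E
```

```text
total 12
drwxr-xr-x  3 agent agent 4096 Dec  6 11:32 .
drwxr-xr-x 23 root  root  4096 Dec  6 11:32 ..
drwxr-xr-x  2 agent agent 4096 Dec  6 11:32 pics
t 0.0 pos [ 296.3 -606.   302.9] F [1.  0.6 0.1] M [-0.03  0.01 -0.03] g 0.997
[[ 0.439 -0.001  0.898]
 [-0.898  0.002  0.439]
 [-0.002 -1.    -0.   ]]
[ 1.01  0.48  0.02  1.56 -0.01  1.11 -0.08]
scene [1108.61972248  697.93075421 1112.87375195] [[-0.793, 0.431, -0.431], [0.609, 0.581, -0.539], [0.018, -0.69, -0.724]] 520.581628808663 324.5559020237699 234.177096500744
scene cage 0.89 [244.2, 221.1, 94.4, 125.1] [683.  45.  65.] [ 461. -189.   -8.] [773. 151. 254.]
scene cage 0.35 [186.8, 210.4, 64.5, 49.0] [ 704. -306.   18.] [ 607. -388.   -4.] [ 779. -255.   39.]
scene spacer 0.53 [303.0, 220.1, 21.1, 27.2] [607.  22. 224.] [ 458. -179.   -5.] [629.  36. 254.]
scene spacer 0.41 [289.3, 204.6, 13.1, 8.9] [ 461. -259.   15.] [ 426. -288.   -4.] [ 482. -237.   22.]
scene washer 0.51 [388.9, 321.5, 18.1, 13.7] [501. 246.   5.] [476. 222.  -0.] [524. 269.  10.]
scene crank 0.65 [248.6, 168.3, 10.3, 23.2] [ 491. -440.   17.] [ 464. -509. 
[... 2074 characters left out ...]
-7.] [571. 519.  18.]
side ball_tray 0.6 [333.8, 185.6, 59.6, 50.0] [ 698. -304.   19.] [ 621. -394.   -7.] [ 810. -255.   41.]
side toss_ring 0.84 [180.9, 332.6, 22.9, 19.9] [635. 306.   9.] [602. 274.  -4.] [661. 332.  14.]
side die 0.57 [365.5, 334.3, 8.9, 9.9] [375.  -8.  17.] [364. -28.  -2.] [397.   2.  23.]
side card_box 0.72 [387.9, 182.0, 39.9, 24.4] [ 655. -457.   18.] [ 610. -523.   -6.] [ 724. -425.   25.]
side card_box 0.46 [285.3, 212.1, 20.4, 21.5] [603.  24. 219.] [ 578. -154.   -3.] [818.  36. 255.]
wrist [ 358.61210281 -575.61898348  374.58580903] [[0.44, -0.864, -0.247], [-0.898, -0.423, -0.121], [-0.0, 0.275, -0.961]] 413.0705646059527 323.5648512178382 240.23845303662748
```

View pictures.

```bash
python3 - <<'E'
import cv2
for n in ["scene","side"]:
    i=cv2.imread(f"pics/{n}0.png"); cv2.imwrite(f"pics/{n}0c.png",cv2.resize(i[140:460,100:530],None,fx=1.85,fy=1.85,interpolation=cv2.INTER_CUBIC))
E
```

```text
(no output)
```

View pics/scene0c.png

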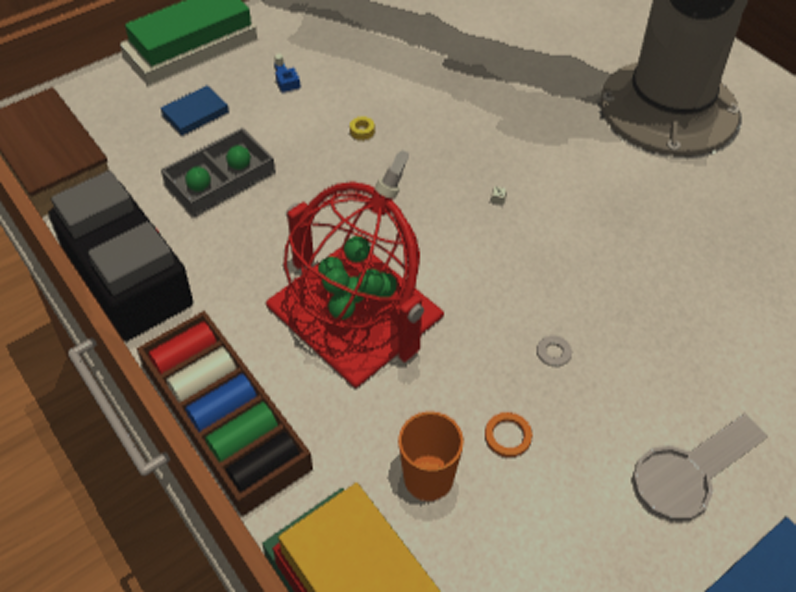

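View pics/side0c.png

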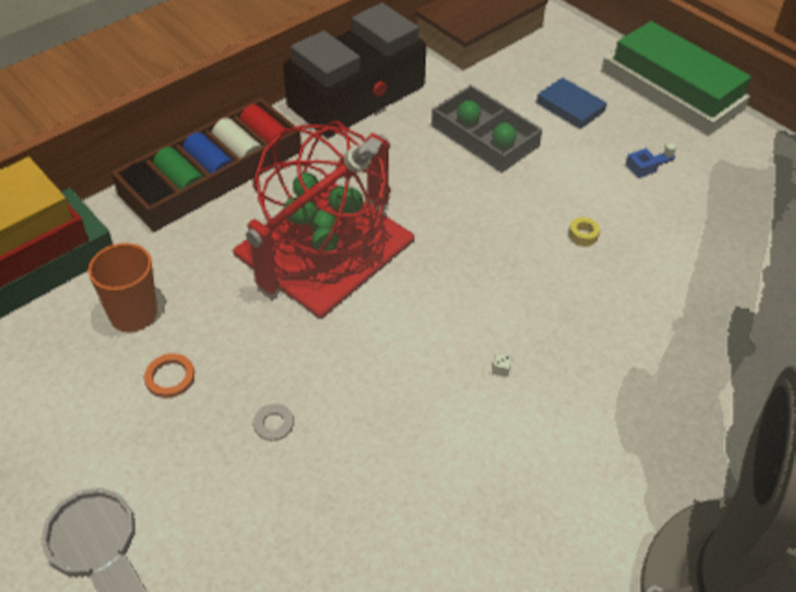

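View pics/wrist0.png

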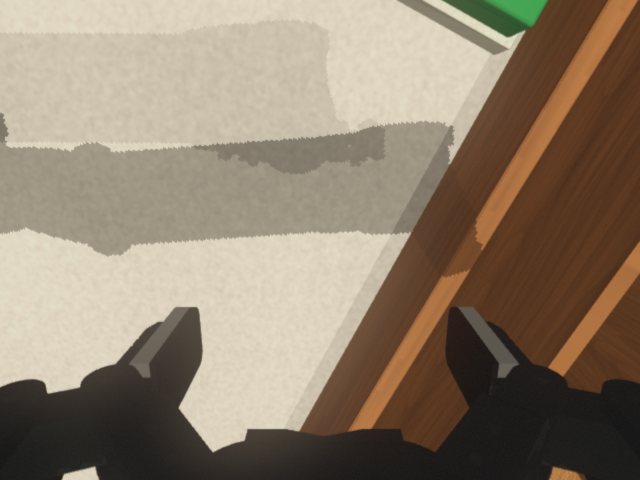

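```bash
cat >> h.py <<'E'
def load(n):
    d=np.load(n); return {k:d[k] for k in d.files}
E
python3 - <<'E'
from h import *
from cell import ctrl
for n in ["scene","side"]:
    c=load(n+"0.npz"); P,ok=pts(c); px=c["pixels"].astype(int)
    b,g,r=px[...,0],px[...,1],px[...,2]
    red=ok&(r>90)&(r>2.2*g)&(r>2.2*b)
    m=red&(P[...,2]<25)&(P[...,2]>3)&(abs(P[...,0]-680)<190)&(abs(P[...,1]-40)<190)
    Q=P[m][:,:2].astype(np.float32); 
    base=red&(abs(P[...,2]-14)<5)&(abs(P[...,0]-680)<190)&(abs(P[...,1]-40)<190)
    Q=P[base][:,:2].astype(np.float32)
    print(n,"base rect",cv2.minAreaRect(Q),len(Q))
    m=red&(P[...,2]>118)&(P[...,2]<140)
    for q in P[m&(P[...,0]>500)]: pass
    Q=P[m]; print("z118-140 far", [np.round(x) for x in Q[::max(1,len(Q)//12)]])
    gray=ok&(abs(r-b)<45)&(r<1.6*b+20)&(P[...,2]>170)&(P[...,0]>540)&(P[...,0]<680)&(P[...,1]>-40)&(P[...,1]<80)
    Q=P[gray]; print("axle",len(Q)); 
    mu=Q.mean(0); U,S,V=np.linalg.svd(Q-mu); v=V[0]*np.sign(V[0][2]); print(mu,v,S,"tilt",np.degrees(np.arccos(v[2])),"az",np.degrees(np.arctan2(v[1],v[0]))); print(Q[:,2].min(),Q[:,2].max())
    floor=ok&(P[...,0]>350)&(P[...,0]<450)&(P[...,1]>50)&(P[...,1]<200); print("floor z",np.median(P[floor][:,2]))
E
```

```text
scene base rect ((678.3482666015625, 31.58942413330078), (168.78892517089844, 219.39938354492188), 7.6113715171813965) 1764
z118-140 far [array([684., -85., 130.]), array([685., -75., 131.]), array([695., -78., 129.]), array([701., -73., 130.]), array([601.,  64., 131.]), array([763.,  37., 138.]), array([651., 125., 135.]), array([659., 124., 129.]), array([690., 111., 132.]), array([694., 116., 137.]), array([668., 128., 124.]), array([671., 136., 128.]), array([674., 144., 128.])]
axle 253
[611.24411776  22.18441454 222.65569802] [-0.69482911 -0.03841813  0.718148  ] [383.69979537 189.80542339 106.6864564 ] tilt 44.09821286600723 az -176.83525371071968
170.7383326207614 254.23427607111432
floor z -0.4958527474575476
side base rect ((718.3417358398438, -6.347747802734375), (275.657958984375, 279.1276550292969), 87.83383178710938) 1500
z118-140 far [array([744., -25., 136.]), array([712., -50., 134.]), array([596.,  10., 138.]), array([593.,  21., 137.]), array([592.,  31., 138.]), array([591.,  40., 139.]), array([671., 134., 129.]), array([668., 139., 132.]), array([670., 142., 129.]), array([655., 126., 130.]), array([656., 128., 127.]), array([649., 130., 131.]), array([651., 134., 126.])]
axle 273
[607.33011841  22.54987257 217.93997119] [-0.69637741  0.04437518  0.71630255] [457.02152472 206.54507421 180.93955269] tilt 44.249950251348906 az 176.353876906665
170.9765673448586 255.1674898302889
floor z -0.3988732322415558
```

```bash
cat >> h.py <<'E'
from scipy.spatial.transform import Rotation as Rn
AZ=np.array([-0.5686,-0.0749,0.8192])
def rot(az,pitch=0,):
    """tool down, z heading azimuth az deg; pitch forward deg"""
    a=np.radians(az); h=np.array([np.cos(a),np.sin(a),0]); d=np.array([0,0,-1.])
    p=np.radians(pitch); y=np.cos(p)*d+np.sin(p)*h; z=np.cos(p)*h-np.sin(p)*d
    x=np.cross(y,z); return np.stack([x,y,z],1)
def plan(pos,R,N=None,s=None):
    s=s or ctrl.get_state(); R0=np.array(s["tool_rot"]); U,_,V=np.linalg.svd(R0); R0=U@V; p0=np.array(s["ee_pos"])
    p=R0.T@(np.array(pos)-p0); w=Rn.from_matrix(R0.T@R).as_rotvec(degrees=True)
    if N is None: N=int(max(np.ceil(np.linalg.norm(p)/38),np.ceil(np.linalg.norm(w)/6.8),1))
    Rk=Rn.from_rotvec(w/N,degrees=True); S=sum(np.linalg.matrix_power(Rk.as_matrix(),k) for k in range(N))
    q=np.linalg.solve(S,p)
    print("N",N,"row",np.round(q/1000,4).tolist(),np.round(w/N,2).tolist(),"norm",round(np.linalg.norm(q),1),"total",np.round(p,1),np.round(w,2))
E
python3 - <<'E'
from h import *
plan([457,-262,200],rot(7.5))
E
```

```text
N 11 row [-0.0255, 0.0094, 0.0235] [-0.0, 1.69, 0.0] norm 36.0 total [-238.9  103.9  295.4] [-0.   18.56  0.  ]
```

>>> servo_tool --pt "0.0854 -0.0255 0.0094 0.0235 0 1.69 0" --pt "0.0854 -0.0255 0.0094 0.0235 0 1.69 0" --pt "0.0854 -0.0255 0.0094 0.0235 0 1.69 0" --pt "0.0854 -0.0255 0.0094 0.0235 0 1.69 0" --pt "0.0854 -0.0255 0.0094 0.0235 0 1.69 0" --pt "0.0854 -0.0255 0.0094 0.0235 0 1.69 0" --pt "0.0854 -0.0255 0.0094 0.0235 0 1.69 0" --pt "0.0854 -0.0255 0.0094 0.0235 0 1.69 0"

```text
time_s: 2.47
ee_pos: [402.8, -349.3, 228.6]
tool_rot: [[0.215, 0.0, 0.977], [-0.977, -0.0, 0.215], [0.0, -1.0, 0.0]]
force: [-0.2, -0.1, -0.7]
grip_width: 1.0
```

>>> servo_tool --pt "0.0854 -0.0255 0.0094 0.0235 0 1.69 0" --pt "0.0854 -0.0255 0.0094 0.0235 0 1.69 0" --pt "0.0854 -0.0255 0.0094 0.0235 0 1.69 0" --pt "0.0854 0 0 0 0 0 0" --pt "0.0854 0 0 0 0 0 0"

```text
time_s: 2.88
ee_pos: [458.6, -260.0, 200.1]
tool_rot: [[0.135, -0.0, 0.991], [-0.991, 0.001, 0.135], [-0.001, -1.0, -0.0]]
force: [0.2, -1.6, 0.1]
grip_width: 1.001
```

```bash
cat >> h.py <<'E'
def look(n,tag,names=()):
    c=ctrl.capture(n); cv2.imwrite(f"pics/{tag}.png",c["pixels"]); np.savez(tag+".npz",**{k:c[k] for k in ["pixels","range_z","fx","fy","cx","cy","position","attitude"]})
    P,ok=pts(c); out={}
    for o in names:
        for d in ctrl.silhouettes(c,o)[:2]:
            m=d["pixels"]&ok; out.setdefault(o,d["pixels"])
            if m.sum(): print(o,round(d["score"],2),d["extent"],np.round(np.median(P[m],0),1),np.round(P[m].min(0)),np.round(P[m].max(0)))
    return c,P,ok,out
def ring(P,m,z,tol=3):
    """fit outer circle of top face"""
    m=m&(abs(P[...,2]-z)<tol); Q=P[m][:,:2].astype(np.float32); (cx,cy),r=cv2.minEnclosingCircle(Q); return (round(cx,1),round(cy,1),round(r,1),len(Q),round(float(np.median(P[m][:,2])),1))
E
python3 - <<'E'
from h import *
st()
c,P,ok,o=look("wrist","w1",["spacer"])
if "spacer" in o: print(ring(P,o["spacer"]&ok,18,4))
E
```

```text
t 2.8833 pos [ 458.6 -260.   200.1] F [ 0.2 -1.6  0.1] M [ 0.02 -0.04  0.  ] g 1.001
[[ 0.135 -0.     0.991]
 [-0.991  0.001  0.135]
 [-0.001 -1.    -0.   ]]
[ 0.44  0.37 -0.05  2.    0.02  0.78 -1.06]
spacer 0.7 [298.4, 200.1, 65.2, 67.4] [ 458.8 -264.3   18.5] [ 438. -285.    0.] [ 479. -243.   21.]
(458.2, -264.2, 20.7, 2258, 18.6)
```

View pics/w1.png

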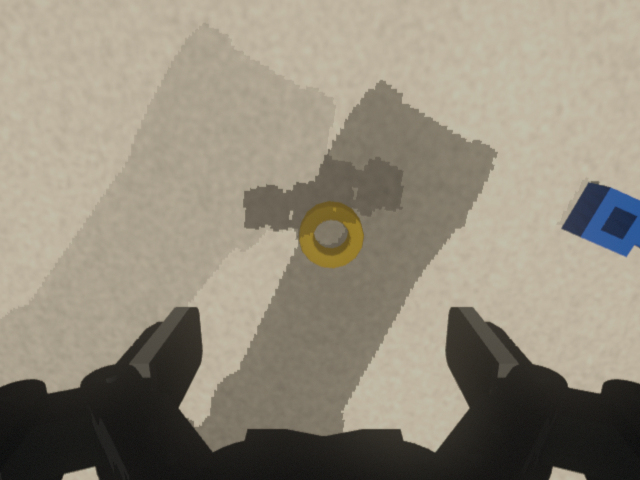

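```bash
python3 - <<'E'
from h import *
print(ctrl.tip_extent, [a for a in dir(ctrl) if not a.startswith('_')])
c=load("w1.npz");P,ok=pts(c)
s=ctrl.get_state(); R=np.array(s["tool_rot"]);p=np.array(s["ee_pos"])
T=(P-p)@R
# finger points in tool frame
m=ok&(T[...,1]<150)&(T[...,1]>-20)
print("max tool y of fingers",T[m][:,1].max(), np.percentile(T[m][:,1],99.5)); print("camera pos in tool",(np.array(c["position"])-p)@R)
i=T[m][:,1].argsort()[-300:]; print(T[m][i].min(0),T[m][i].max(0))
plan([458.2,-264.2,80],rot(7.5))
E
```

```text
72.6 ['PlanningError', 'capture', 'get_state', 'sign_off', 'silhouettes', 'tip_extent']
max tool y of fingers 60.54146786179813 56.24741444657111
camera pos in tool [ -3.40292558 -70.14111792  71.04669641]
[-46.54706837  56.10745905  -9.36631833] [45.27595366 60.54146786 12.01040564]
N 4 row [0.0003, 0.0302, 0.0002] [0.0, -0.01, 0.01] norm 30.2 total [  1.2 120.7   0.9] [ 0.01 -0.04  0.03]
```

>>> servo_tool --pt "0.0854 0.0003 0.0315 0.0002 0 0 0" --pt "0.0854 0.0003 0.0315 0.0002 0 0 0" --pt "0.0854 0.0003 0.0315 0.0002 0 0 0" --pt "0.0854 0.0003 0.0315 0.0002 0 0 0" --pt "0.0854 0 0 0 0 0 0" --pt "0.03 0 0 0 0 0 0" --pt "0.03 0 0 0 0 0 0" --pt "0.03 0 0 0 0 0 0"

```text
time_s: 3.65
ee_pos: [459.3, -264.6, 76.7]
tool_rot: [[0.129, 0.003, 0.992], [-0.992, -0.002, 0.129], [0.002, -1.0, 0.003]]
force: [0.7, -1.3, 0.3]
grip_width: 0.605
```

>>> servo_tool --pt "0.03 0 0 0 0 0 0" --pt "0.03 0 0 0 0 0 0"

```text
time_s: 3.82
ee_pos: [459.4, -264.3, 77.2]
tool_rot: [[0.129, 0.003, 0.992], [-0.992, -0.002, 0.129], [0.002, -1.0, 0.003]]
force: [-2.1, 1.0, 10.7]
grip_width: 0.46
```

```bash
python3 - <<'E'
from h import *
s=st()
c,P,ok,o=look("wrist","w2",["spacer"])
R=np.array(s["tool_rot"]);p=np.array(s["ee_pos"]);T=(P-p)@R
if "spacer" in o: print(ring(P,o["spacer"]&ok,18,5))
m=ok&(T[...,1]<66.5)&(T[...,1]>40)&(T[...,2]<15); print(T[m][:,1].max())
E
```

```text
t 3.8167 pos [ 459.4 -264.3   77.2] F [-2.1  1.  10.7] M [ 0.19  0.49 -0.04] g 0.46
[[ 0.129  0.003  0.992]
 [-0.992 -0.002  0.129]
 [ 0.002 -1.     0.003]]
[ 0.44  0.57 -0.04  2.05  0.04  0.51 -1.08]
spacer 0.81 [265.3, 262.5, 113.2, 121.1] [ 459.8 -264.1   18.3] [ 427. -285.    0.] [ 479. -244.   21.]
(458.2, -264.0, 21.2, 7654, 18.5)
66.49935666210567
```

View pics/w2.png

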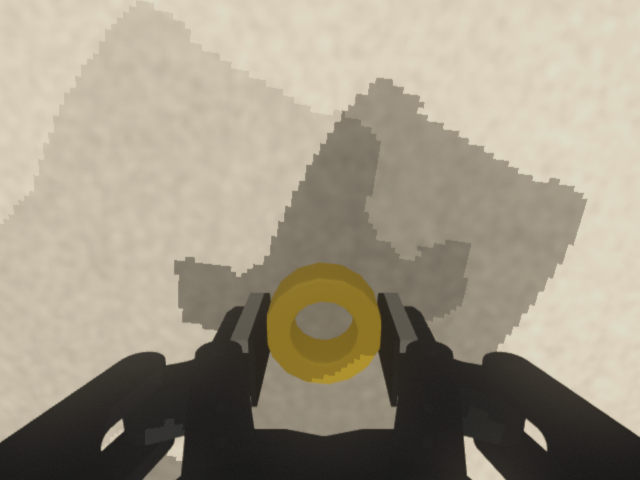

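>>> servo_tool --pt "0.03 0 -0.03 0 0 0 0" --pt "0.03 0 -0.04 0 0 0 0" --pt "0.03 0 -0.04 0 0 0 0" --pt "0.03 0 -0.04 0 0 0 0"

```text
time_s: 4.25
ee_pos: [458.1, -263.4, 227.7]
tool_rot: [[0.13, 0.002, 0.992], [-0.992, -0.001, 0.13], [0.001, -1.0, 0.001]]
force: [1.0, -0.9, -0.1]
grip_width: 0.463
```

```bash
python3 - <<'E'
from h import *
st()
plan([484,3,393],rot(7.5,35))
E
```

```text
t 4.25 pos [ 458.1 -263.4  227.7] F [ 1.  -0.9 -0.1] M [-0.03 -0.07 -0.01] g 0.463
[[ 0.13   0.002  0.992]
 [-0.992 -0.001  0.13 ]
 [ 0.001 -1.     0.001]]
[ 0.44  0.33 -0.05  1.98  0.02  0.83 -1.06]
N 9 row [-0.029, -0.0161, 0.0116] [3.88, -0.0, 0.01] norm 35.1 total [-260.6 -165.5   60.5] [ 3.492e+01 -2.000e-02  6.000e-02]
```

>>> servo_tool --pt "0.03 -0.029 -0.0161 0.0116 3.88 0 0" --pt "0.03 -0.029 -0.0161 0.0116 3.88 0 0" --pt "0.03 -0.029 -0.0161 0.0116 3.88 0 0" --pt "0.03 -0.029 -0.0161 0.0116 3.88 0 0" --pt "0.03 -0.029 -0.0161 0.0116 3.88 0 0" --pt "0.03 -0.029 -0.0161 0.0116 3.88 0 0" --pt "0.03 -0.029 -0.0161 0.0116 3.88 0 0" --pt "0.03 -0.029 -0.0161 0.0116 3.88 0 0"

```text
time_s: 4.92
ee_pos: [486.4, -24.2, 372.3]
tool_rot: [[0.13, 0.516, 0.846], [-0.991, 0.067, 0.111], [0.001, -0.854, 0.521]]
force: [-0.4, -0.5, 0.1]
grip_width: 0.467
```

>>> servo_tool --pt "0.03 -0.029 -0.0161 0.0116 3.88 0 0" --pt "0.03 0 0 0 0 0 0" --pt "0.03 0 0 0 0 0 0"

```text
time_s: 5.17
ee_pos: [484.1, 4.7, 391.8]
tool_rot: [[0.133, 0.571, 0.81], [-0.991, 0.075, 0.11], [0.002, -0.818, 0.576]]
force: [0.6, -0.2, -0.6]
grip_width: 0.465
```

```bash
python3 - <<'E'
from h import *
st()
look("wrist","w3",["axle_seat","spacer"])
E
```

```text
t 5.1667 pos [484.1   4.7 391.8] F [ 0.6 -0.2 -0.6] M [-0.11  0.69  0.  ] g 0.465
[[ 0.133  0.571  0.81 ]
 [-0.991  0.075  0.11 ]
 [ 0.002 -0.818  0.576]]
[ 0.23 -0.14 -0.33  2.2  -0.12  0.46 -1.45]
axle_seat 0.67 [309.1, 202.4, 39.2, 50.9] [602.8  15.9 232. ] [577.   3. 205.] [627.  32. 255.]
spacer 0.97 [265.0, 260.2, 115.8, 124.2] [519.    9.8 343.2] [500. -42.  -1.] [606.  77. 356.]
```

View pics/w3.png

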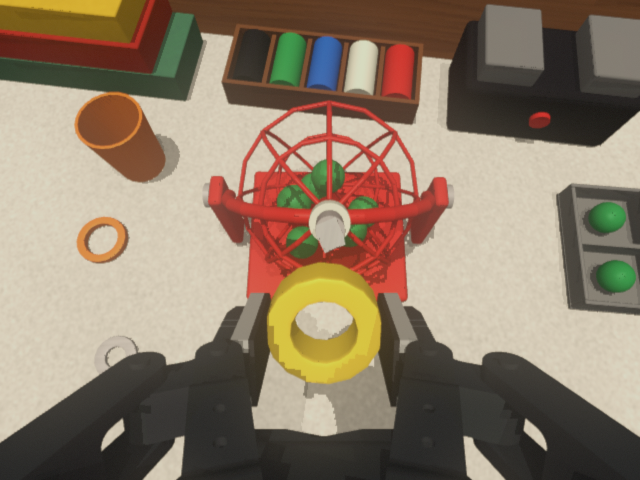

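```bash
cat > ax.py <<'E'
from h import *
import sys
n=sys.argv[1]
c=load(n+".npz");P,ok=pts(c);s=ctrl.get_state();R=np.array(s["tool_rot"]);p=np.array(s["ee_pos"])
px=c["pixels"].astype(int);b,g,r=px[...,0],px[...,1],px[...,2]
A=P-np.array([609,20,215.]); h=A@AZ; rad=np.linalg.norm(A-h[...,None]*AZ,axis=-1)
m=ok&(h>-15)&(h<60)&(rad<25)&(r<1.5*b)&(abs(r-g)<40)
T=(P-p)@R
print("n",m.sum())
hist,_=np.histogram(h[m],bins=np.arange(-16,62,3)); print(hist)
seat=m&(abs(h-0)<4); 
for lo in range(-12,60,6):
    k=m&(h>=lo)&(h<lo+6)
    if k.sum()>8: print(lo,k.sum(),"world mean",np.round(P[k].mean(0),1),"tool x",np.round([T[k][:,0].min(),T[k][:,0].max()],1),"z",np.round([T[k][:,2].min(),T[k][:,2].max()],1),"y",np.round(np.median(T[k][:,1]),1))
E
python3 ax.py w3; python3 - <<'E'
import cv2
i=cv2.imread("pics/w3.png");cv2.imwrite("pics/w3c.png",cv2.resize(i[190:270,285:385],None,fx=7,fy=7,interpolation=cv2.INTER_NEAREST))
E
```

```text
n 1562
[  6  22  26  31 505  26  25  25  26  21  50 131  32  25  28  29  31  30
  82 137 274   0   0   0   0]
-12 49 world mean [623.3  19.3 214.1] tool x [-12.5  13.8] z [ 8.2 16.8] y 223.8
-6 542 world mean [613.8  18.4 215.2] tool x [-13.8  15.2] z [-10.1  16.9] y 217.3
0 47 world mean [612.7  18.4 221.4] tool x [-8.6 10.5] z [ 4.3 12. ] y 211.7
6 47 world mean [609.6  17.8 226.2] tool x [-8.4  9.6] z [ 5.6 11.9] y 206.0
12 148 world mean [603.6  15.8 231.1] tool x [-9.  10.6] z [-2.  11.8] y 197.9
18 85 world mean [601.1  16.  233.5] tool x [-9.  10.6] z [-1.  11.6] y 195.5
24 55 world mean [597.3  16.7 239.4] tool x [-8.2  9.7] z [-1.  11.1] y 188.1
30 63 world mean [593.7  15.9 244.3] tool x [-8.   9.9] z [-1.3 10.9] y 181.8
36 146 world mean [588.1  14.9 248.9] tool x [-7.9  9.8] z [-6.9 10.9] y 174.8
42 366 world mean [583.2  14.  251.4] tool x [-6.6  8.3] z [-5.3  9.4] y 169.8
```

View pics/w3c.png

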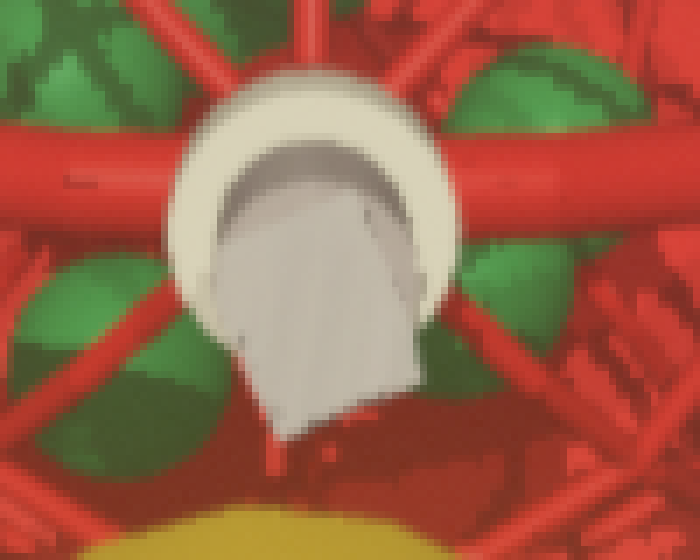

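```bash
cat > sp.py <<'E'
from h import *
import sys
n=sys.argv[1]
c=load(n+".npz");P,ok=pts(c);s=ctrl.get_state();R=np.array(s["tool_rot"]);p=np.array(s["ee_pos"]);T=(P-p)@R
px=c["pixels"].astype(int);b,g,r=px[...,0],px[...,1],px[...,2]
y=ok&(r>90)&(g>0.6*r)&(b<0.5*r)&(T[...,1]<90)&(T[...,1]>30)
print(y.sum(),np.percentile(T[y][:,1],[1,5,20,50,80,95,99]))
t0=np.median(T[y&(T[...,1]<66)][:,1]); t=y&(abs(T[...,1]-t0)<2.5)
Q=T[t]; A=np.c_[Q[:,0],Q[:,2],np.ones(len(Q))]; print("top plane coef",np.linalg.lstsq(A,Q[:,1],rcond=None)[0])
Q2=Q[:,[0,2]].astype(np.float32); print("outer",cv2.minEnclosingCircle(Q2)," x range",Q2.min(0),Q2.max(0))
rr=np.linalg.norm(Q2-np.array(cv2.minEnclosingCircle(Q2)[0]),axis=1); print("inner r",np.percentile(rr,[0,1,5]))
# tip
A_=P-np.array([609,20,215.]); h=A_@AZ; rad=np.linalg.norm(A_-h[...,None]*AZ,axis=-1)
m=ok&(h>43)&(h<49)&(rad<14)&(abs(r-b)<60); h0=np.median(h[m]); m&=abs(h-h0)<0.8
print("tip h",h0,m.sum(),"rect(tool x,z)",cv2.minAreaRect(T[m][:,[0,2]].astype(np.float32)), "tool y",np.median(T[m][:,1]))
m=ok&(h>-7)&(h<3)&(rad<18)&(abs(r-b)<60); h1=np.median(h[m]);print("seat h",h1,"tool y",np.median(T[m][:,1]))
E
python3 sp.py w3
```

```text
9404 [55.19948304 55.61476881 56.14767686 56.84137088 61.78554211 69.52734873
 71.8880047 ]
top plane coef [1.0151775e-03 3.6091532e-03 5.6612825e+01]
outer ((-3.1431162357330322, 0.6339685916900635), 21.150196075439453)  x range [-22.93597  -20.276058] [16.830233 21.593334]
inner r [10.23031152 11.32499057 11.87918374]
tip h 45.33530381704566 189 rect(tool x,z) ((0.8876481056213379, 1.9973292350769043), (10.557819366455078, 10.368181228637695), 23.0152587890625) tool y 169.6070483079526
seat h -2.3346995144749374 tool y 217.32345957762232
```

```bash
python3 - <<'E'
from h import *
S={"wrist0":([296.3,-606,302.9],[[.439,-.001,.898],[-.898,.002,.439],[-.002,-1,0]]),"w1":([458.6,-260,200.1],[[.135,0,.991],[-.991,.001,.135],[-.001,-1,0]]),"w2":([459.4,-264.3,77.2],[[.129,.003,.992],[-.992,-.002,.129],[.002,-1,.003]]),"w3":([484.1,4.7,391.8],[[.133,.571,.81],[-.991,.075,.11],[.002,-.818,.576]])}
for n,(p,R) in S.items():
    c=load(n+".npz");R=np.array(R);print(n,np.round((c["position"]-np.array(p))@R,2));print(np.round(Rn.from_matrix(R.T@c["attitude"]).as_rotvec(degrees=True),2))
E
python3 - <<'E'
import sys;sys.path.insert(0,'.')
from h import *
for k in range(4): 
    c=ctrl.capture("wrist");s=ctrl.get_state();R=np.array(s["tool_rot"]);print(np.round((c["position"]-np.array(s["ee_pos"]))@R,2),np.round(s["ee_pos"],2),c["position"])
E
```

```text
wrist0 [-7.000e-02 -7.169e+01  6.929e+01]
[-1.0596e+02  8.0000e-02 -9.0000e-02]
w1 [ -0.35 -70.7   69.23]
[-1.0598e+02 -2.0000e-02 -3.0000e-02]
w2 [ -0.26 -70.67  69.23]
[-1.0595e+02 -2.0000e-02 -3.0000e-02]
w3 [ -0.35 -70.78  69.68]
[-1.0598e+02 -2.0000e-02 -2.0000e-02]
[ -0.45 -71.09  69.67] [484.65   2.01 389.1 ] [501.00645984   4.55922529 487.25775642]
[ -0.26 -70.94  69.63] [484.73   2.06 388.94] [501.18443891   4.41390945 486.94154925]
[ -0.18 -70.83  69.61] [484.79   2.18 388.87] [501.30195504   4.4506943  486.77462632]
[ -0.09 -70.77  69.6 ] [484.82   2.4  388.87] [501.36995487   4.58755054 486.71290489]
```

```bash
cat >> h.py <<'E'
RC=Rn.from_rotvec([-105.97,0,0],degrees=True).as_matrix(); TC=np.array([0,-70.8,69.6])
def toolpose(c):
    R=np.array(c["attitude"])@RC.T; return R, np.array(c["position"])-R@TC
E
sed -i 's/^s=ctrl.get_state.*;T=(P-p)@R/R,p=toolpose(c);T=(P-p)@R/; s/P,ok=pts(c);s=ctrl.get_state();R=np.array(s\["tool_rot"\]);p=np.array(s\["ee_pos"\])/P,ok=pts(c);R,p=toolpose(c)/; ' sp.py ax.py; grep -n toolpose sp.py ax.py
sed -i 's/;T=(P-p)@R$/;T=(P-p)@R;print("toolpose",p)/' sp.py
python3 sp.py w3; python3 ax.py w3|tail -8; python3 -c "
from h import *
c,P,ok,o=look('wrist','w4');st()"; python3 sp.py w4
```

```text
sp.py:4:c=load(n+".npz");P,ok=pts(c);R,p=toolpose(c);T=(P-p)@R
ax.py:4:c=load(n+".npz");P,ok=pts(c);R,p=toolpose(c)
toolpose [484.13168454   5.02283766 391.79496831]
9404 [57.13802738 57.56927357 58.10998318 58.79451436 63.74147445 71.5003806
 73.87442273]
top plane coef [-1.29372206e-04  7.99434551e-03  5.85741138e+01]
outer ((-0.1368306577205658, -0.9918031692504883), 21.150503158569336)  x range [-19.945341 -21.903221] [19.855675 19.971647]
inner r [10.22087304 11.32764345 11.87788261]
tip h 45.33530381704566 189 rect(tool x,z) ((4.049713134765625, -0.18011951446533203), (10.558198928833008, 10.368069648742676), 22.70502471923828) tool y 171.55829487271288
seat h -2.3346995144749374 tool y 219.29041168204552
0 47 world mean [612.7  18.4 221.4] tool x [-5.4 13.7] z [1.9 9.6] y 213.7
6 47 world mean [609.6  17.8 226.2] tool x [-5.2 12.8] z [3.3 9.6] y 207.9
12 148 world mean [603.6  15.8 231.1] tool x [-5.8 13.8] z [-4.2  9.5] y 199.9
18 85 world mean [601.1  16.  233.5] tool x [-5.8 13.8] z [-3.4  9.3] y 197.5
24 55 world mean [597.3  16.7 239.4] tool x [-5.  12.8] z [-3.4  8.8] y 
[... 345 characters left out ...]
4]
 [-0.992  0.074  0.105]
 [-0.    -0.821  0.571]]
[ 0.23 -0.13 -0.33  2.2  -0.12  0.46 -1.45]
toolpose [484.8638455    2.66852136 388.85003759]
9396 [57.14655961 57.58286516 58.12937976 58.81684268 63.69578713 71.45044715
 73.95275352]
top plane coef [-2.06792781e-04  7.38026642e-03  5.85873305e+01]
outer ((0.05800927057862282, -0.7531229853630066), 20.88389015197754)  x range [-19.85189  -21.524519] [19.812254 19.972612]
inner r [10.71013054 11.42570129 11.92453731]
tip h 45.42474759803285 199 rect(tool x,z) ((1.4937503337860107, 2.3926048278808594), (10.256208419799805, 10.749545097351074), 29.616485595703125) tool y 168.81095207445378
seat h -2.4196469065923885 tool y 216.70015018046178
```

```bash
python3 ax.py w4|tail -10; python3 - <<'E'
from h import *
from scipy.optimize import minimize
c=load("w4.npz");P,ok=pts(c);R,p=toolpose(c);T=(P-p)@R
px=c["pixels"].astype(int);b,g,r=px[...,0],px[...,1],px[...,2]
A=P-np.array([609,20,215.]); h=A@AZ; rad=np.linalg.norm(A-h[...,None]*AZ,axis=-1)
m=ok&(h>-3.4)&(h<-1.4)&(rad<20)&(abs(r-b)<60)
Q=T[m][:,[0,2]].astype(np.float32); print("seat face circle",cv2.minEnclosingCircle(Q),len(Q))
Q3=T[m];print(np.linalg.lstsq(np.c_[Q3[:,0],Q3[:,2],np.ones(len(Q3))],Q3[:,1],rcond=None)[0])
# cylinder part x-centre at several heights, and tip
for lo,hi in((0,8),(8,16)):
    k=ok&(h>lo-2.4)&(h<hi-2.4)&(rad<14)&(abs(r-b)<60); q=T[k][:,[0,2]]
    f=lambda v:np.sum(np.abs(np.hypot(*(q-v).T)-10)); print(lo,k.sum(),minimize(f,[1.5,2.4],method="Nelder-Mead").x)
E
```

```text
-12 52 world mean [623.7  19.3 214.1] tool x [-11.3  13.9] z [ 9.6 17.1] y 223.7
-6 561 world mean [613.8  18.  215.1] tool x [-13.3  16.1] z [-9.5 17. ] y 216.7
0 47 world mean [613.   18.4 220.9] tool x [-8.  10.9] z [ 4.8 12. ] y 211.7
6 53 world mean [609.6  17.2 226.4] tool x [-7.9 10.6] z [ 5.2 12.2] y 205.0
12 134 world mean [603.7  15.7 231. ] tool x [-8.4 11.1] z [-0.6 12.1] y 197.2
18 102 world mean [601.4  16.  233.7] tool x [-8.4 11. ] z [-0.5 12.1] y 195.2
24 58 world mean [597.1  15.9 239.5] tool x [-7.5 10.6] z [-1.3 11. ] y 187.5
30 56 world mean [593.6  16.1 244.3] tool x [-7.3 10.4] z [-0.8 11. ] y 181.3
36 158 world mean [588.1  14.9 248.8] tool x [-7.1 10.2] z [-6.3 11. ] y 173.9
42 373 world mean [583.3  14.  251.4] tool x [-5.8  8.8] z [-5.4 10.3] y 169.0
seat face circle ((1.5314178466796875, 1.8226114511489868), 15.150192260742188) 460
[-4.47070440e-04  2.07318307e-03  2.16676024e+02]
0 227 [0.02582543 3.06053911]
8 65 [1.49633164 1.84517519]
```

>>> servo_tool --pt "0.03 0.0005 0.022 0.0009 0 0 0" --pt "0.03 0.0005 0.022 0.0009 0 0 0" --pt "0.03 0.0005 0.022 0.001 0 0 0" --pt "0.03 0 0.014 0 0 0 0" --pt "0.03 0 0 0 0 0 0" --pt "0.03 0 0 0 0 0 0" --pt "0.03 0 0 0 0 0 0" --pt "0.03 0 0 0 0 0 0"

```text
time_s: 6.23
ee_pos: [532.6, 7.8, 326.5]
tool_rot: [[0.13, 0.569, 0.812], [-0.992, 0.074, 0.106], [0.0, -0.819, 0.574]]
force: [-1.1, -0.3, 0.3]
grip_width: 0.459
```

```bash
python3 -c "
from h import *
c,P,ok,o=look('wrist','w5');st()"; python3 sp.py w5; python3 ax.py w5
```

```text
t 6.2833 pos [532.6   7.9 326.6] F [-0.5  0.  -1.6] M [-0.05  0.65  0.04] g 0.46
[[ 0.13   0.569  0.812]
 [-0.992  0.074  0.106]
 [ 0.    -0.819  0.574]]
[ 0.23  0.05 -0.37  2.2   0.06  0.29 -1.63]
toolpose [532.66329075   8.1502113  326.47401743]
9473 [57.14399357 57.5731892  58.10380307 58.82542503 63.65482834 71.4758251
 73.94642396]
top plane coef [2.90691484e-04 7.38494543e-03 5.85820300e+01]
outer ((0.227155864238739, -0.7874258756637573), 21.010744094848633)  x range [-19.950436 -21.434088] [19.949112 20.031715]
inner r [10.82392996 11.35515466 11.87289672]
tip h 45.613856529201236 88 rect(tool x,z) ((0.8987236022949219, -4.745329856872559), (7.423819065093994, 4.099215507507324), 23.131868362426758) tool y 89.98108397076754
seat h -2.3528019341711706 tool y 137.969668625963
n 1702
[ 11  75  59  78 793  82  59  60  71  67  73 137  17   8   1   0   0   0
   0  10 101   0   0   0   0]
-12 126 world mean [623.5  19.2 213.9] tool x [-12.7  14.9] z [ 2.6 13. ] y 144.6
-6 896 world mean [615.7  18.  216.5] tool x [-14.2  15.7] z [-6.3 13.1] y 138.0
0 118 world mean [613.1  18.  221.4] tool x [-8.6 10.2] z [1.2 8. ] y 132.4
6 129 world mean [609.5  17.5 226.1] tool x [-8.9 10.4] z [-0.1  7.9] y 126.7
12 197 world mean [605.8  17.1 231.8] tool x [-8.2  9.7] z [2.2 8.1] y 119.0
18 80 world mean [604.   15.9 234.7] tool x [-5.6  8.9] z [3.8 8.2] y 117.0
42 107 world mean [579.5  14.4 249.5] tool x [-3.7  4.8] z [-8.9 -3.5] y 90.0
```

View pics/w5.png

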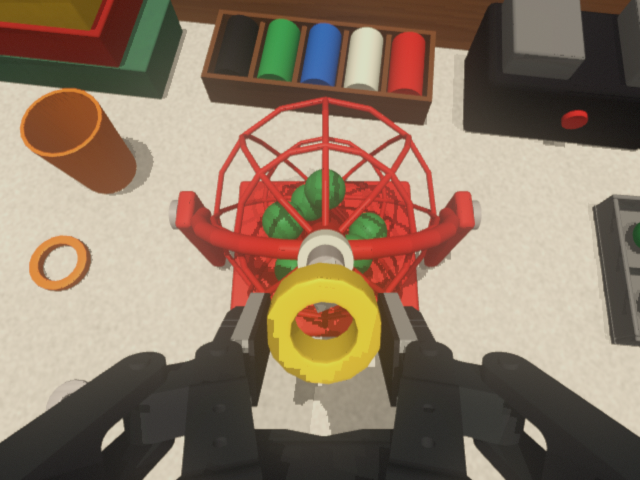

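>>> servo_tool --pt "0.03 0.0004 0.004 -0.0006 0 0 0" --pt "0.03 0.0004 0.006 -0.0006 0 0 0" --pt "0.03 0 0.008 0 0 0 0" --pt "0.03 0 0.008 0 0 0 0" --pt "0.03 0 0.008 0 0 0 0" --pt "0.03 0 0.004 0 0 0 0" --pt "0.03 0 0 0 0 0 0"

```text
time_s: 6.87
ee_pos: [553.4, 10.0, 292.7]
tool_rot: [[0.13, 0.566, 0.814], [-0.991, 0.075, 0.107], [-0.0, -0.821, 0.571]]
force: [0.1, 0.3, -0.1]
grip_width: 0.463
```

```bash
python3 -c "
from h import *
c,P,ok,o=look('wrist','w6');st()"; python3 sp.py w6; python3 ax.py w6
```

```text
t 6.9167 pos [553.3  10.1 293.2] F [ 0.4  0.9 -0.7] M [-0.05  0.61  0.03] g 0.458
[[ 0.13   0.567  0.813]
 [-0.991  0.075  0.107]
 [-0.    -0.82   0.572]]
[ 0.17  0.13 -0.32  2.2   0.2   0.22 -1.76]
toolpose [553.41451977  10.34845113 292.63427492]
8761 [57.12015017 57.53142468 58.07721335 58.70925691 61.01209121 69.99526447
 73.27721925]
top plane coef [-1.76880966e-05  7.59664471e-03  5.85698864e+01]
outer ((0.014113889075815678, -0.8655835390090942), 21.22174835205078)  x range [-19.88032  -22.081097] [19.883343 19.993895]
inner r [10.86223863 11.39725764 11.86366658]
tip h 45.38757818299945 679 rect(tool x,z) ((0.37917208671569824, 0.9255204200744629), (10.571415901184082, 10.756743431091309), 23.14480209350586) tool y 50.45931802891316
seat h -2.7276916858924687 tool y 98.62348305752815
n 3783
[ 37 106 111 126 479   8   0   0   0   0   0   5  12  20  29 129 195 254
 368 534 957  76  79  91 120]
-12 230 world mean [623.4  19.4 214.1] tool x [-13.3  14.3] z [ 5.9 15.7] y 104.8
-6 568 world mean [619.5  18.2 218.7] tool x [-12.5  13.9] z [ 6.7 15.9] y 98.5
18 23 world mean [595.8   7.2 231. ] tool x [7.3 9.6] z [-3.3  2.1] y 74.6
24 69 world mean [594.2  13.1 238.1] tool x [-25.3  10. ] z [-6.3 10.8] y 67.5
30 373 world mean [593.5  21.4 244.9] tool x [-25.5  10.1] z [-6.9 11.4] y 62.7
36 744 world mean [589.3  18.2 249.4] tool x [-25.6  19.7] z [-21.4  11.5] y 56.0
42 1313 world mean [584.1  16.3 252.2] tool x [-25.6  19.6] z [-11.   11.7] y 50.7
48 168 world mean [581.9  35.5 259.9] tool x [-25.6  19.7] z [-11.4  11.5] y 44.9
54 226 world mean [576.6  33.6 263.6] tool x [-25.5  19.8] z [-11.1  11.5] y 38.6
```

View pics/w6.png

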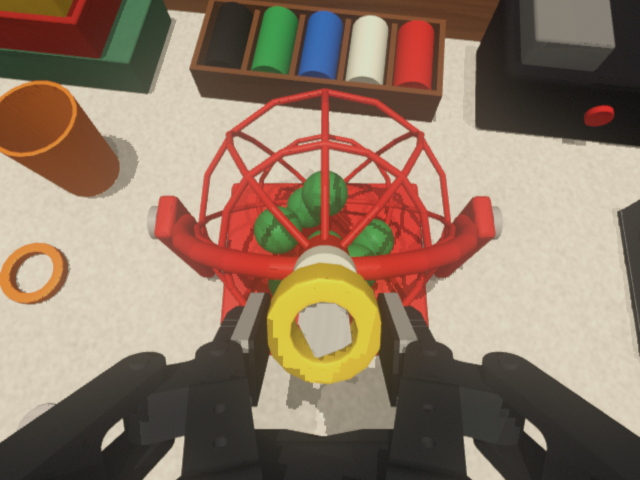

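>>> servo_tool --pt "0.03 0.0004 0 0.0009 0 0 0" --pt "0.03 0 0 0.0009 0 0 0" --pt "0.03 0 0 0 0 0 0" --pt "0.03 0 0 0 0 0 0"

```text
time_s: 7.25
ee_pos: [554.9, 9.6, 295.2]
tool_rot: [[0.13, 0.568, 0.813], [-0.992, 0.074, 0.106], [0.0, -0.819, 0.573]]
force: [-0.4, 0.2, -0.1]
grip_width: 0.458
```

```bash
python3 -c "
from h import *
c,P,ok,o=look('wrist','w7');st()"; python3 sp.py w7; python3 ax.py w7 | sed -n 3,5p
```

```text
t 7.3 pos [554.9   9.6 295. ] F [-0.1  0.5  0. ] M [-0.11  0.61  0.03] g 0.46
[[ 0.13   0.568  0.813]
 [-0.992  0.074  0.106]
 [ 0.    -0.82   0.573]]
[ 0.17  0.13 -0.32  2.19  0.2   0.22 -1.76]
toolpose [554.97485563   9.94311041 295.1060414 ]
8512 [57.14040202 57.55634695 58.04894547 58.67590276 60.42038278 69.83501331
 73.40741056]
top plane coef [1.17348431e-03 8.53611726e-03 5.85577762e+01]
outer ((0.06943371146917343, -0.8884488344192505), 20.96074867248535)  x range [-19.850607 -21.358385] [19.87655  20.072056]
inner r [10.87605411 11.39071361 11.90756978]
tip h 45.39293946306164 649 rect(tool x,z) ((-0.45256590843200684, -1.4385981559753418), (10.488957405090332, 11.271134376525879), 23.61505889892578) tool y 51.60149265603441
seat h -3.163673931086703 tool y 100.25476755921655
 367 510 910  72  77  76  97]
-12 209 world mean [623.9  18.8 214.2] tool x [-13.1  12.6] z [ 5.1 12.8] y 106.0
-6 249 world mean [621.   19.2 219.3] tool x [-11.4  10.3] z [ 7.9 13. ] y 100.1
```

>>> servo_tool --pt "0.03 -0.0002 0.004 -0.0003 0 0 0" --pt "0.03 -0.0002 0.005 -0.0002 0 0 0" --pt "0.03 0 0.005 0 0 0 0" --pt "0.03 0 0.004 0 0 0 0" --pt "0.03 0 0.003 0 0 0 0" --pt "0.03 0 0 0 0 0 0" --pt "0.03 0 0 0 0 0 0"

```text
time_s: 7.88
ee_pos: [566.3, 11.8, 276.8]
tool_rot: [[0.13, 0.567, 0.813], [-0.991, 0.075, 0.107], [-0.0, -0.82, 0.572]]
force: [-0.5, -0.1, -0.3]
grip_width: 0.464
```

```bash
python3 -c "
from h import *
c,P,ok,o=look('wrist','w8');st()"; python3 sp.py w8; python3 ax.py w8 | sed -n 3,5p
```

```text
t 7.9333 pos [566.3  11.7 277. ] F [ 0.4  0.4 -0.6] M [-0.08  0.58  0.03] g 0.461
[[ 0.13   0.567  0.813]
 [-0.991  0.075  0.107]
 [-0.    -0.82   0.572]]
[ 0.13  0.17 -0.29  2.19  0.29  0.18 -1.84]
toolpose [566.35625209  12.07888395 276.77229068]
6810 [57.1184704  57.55655729 58.08454316 58.71849434 60.8284491  70.41911657
 73.63950813]
top plane coef [-1.77962524e-04  1.45327022e-02  5.85049953e+01]
outer ((0.39174744486808777, -0.9495419263839722), 21.256912231445312)  x range [-19.80047  -20.117464] [19.855812 19.811693]
inner r [10.75877473 11.34504693 12.17666858]
tip h 45.3440355745106 877 rect(tool x,z) ((0.4902031421661377, -0.47399091720581055), (10.732850074768066, 11.40756607055664), 23.268878936767578) tool y 29.99855371204282
seat h -2.311637776756082 tool y 77.76863260174011
  321  350  409  437  659 1696 1323  104   76  108  153]
-6 19 world mean [605.3  25.6 209.9] tool x [-11.1  11.2] z [-7.  -3.2] y 77.8
6 62 world mean [607.4  31.9 227.9] tool x [-25.  10.] z [ 0.9 11.6] y 64.7
```

View pics/w8.png

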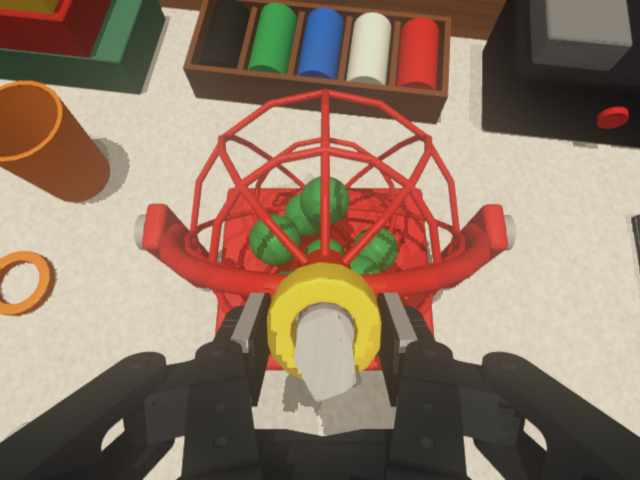

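>>> servo_tool --pt "0.03 0 0.001 0 0 0 0" --pt "0.03 0 0.001 0 0 0 0" --pt "0.03 0 0 0 0 0 0"

```text
time_s: 8.18
ee_pos: [567.5, 11.8, 275.8]
tool_rot: [[0.13, 0.568, 0.813], [-0.992, 0.074, 0.107], [0.0, -0.82, 0.573]]
force: [-1.4, -0.4, 1.7]
grip_width: 0.46
```

```bash
python3 -c "
from h import *
c,P,ok,o=look('wrist','w9');st()"; python3 sp.py w9
```

```text
t 8.2333 pos [567.4  11.8 275.8] F [-1.5  0.1  1.7] M [-0.08  0.66 -0.01] g 0.46
[[ 0.13   0.568  0.813]
 [-0.992  0.074  0.107]
 [ 0.    -0.82   0.573]]
[ 0.13  0.18 -0.29  2.19  0.3   0.18 -1.86]
toolpose [567.48794389  12.0434989  275.76970955]
6790 [57.04081315 57.49615735 58.0699443  58.68172134 60.96921756 70.49160911
 73.54559417]
top plane coef [-9.78798559e-05  1.09330714e-02  5.84825708e+01]
outer ((0.04285278916358948, -1.5502285957336426), 21.69580078125)  x range [-19.92188  -18.450682] [19.823767 19.876278]
inner r [10.84510012 11.52604555 12.31424337]
tip h 45.342305851747895 942 rect(tool x,z) ((0.3126990795135498, -0.8735647201538086), (10.502847671508789, 11.18516731262207), 26.117773056030273) tool y 28.506201181531537
seat h -2.209659970188061 tool y 76.19518006139319
```

>>> servo_tool --pt "0.0854 0 0 0 0 0 0" --pt "0.0854 0 0 0 0 0 0" --pt "0.0854 0 0 0 0 0 0" --pt "0.0854 0 -0.01 0 0 0 0" --pt "0.0854 0 -0.03 0 0 0 0" --pt "0.0854 0 -0.03 0 0 0 0" --pt "0.0854 0 -0.03 0 0 0 0" --pt "0.0854 0 -0.02 0 0 0 0"

```text
time_s: 8.9
ee_pos: [498.6, 3.0, 376.0]
tool_rot: [[0.13, 0.569, 0.812], [-0.991, 0.075, 0.107], [0.0, -0.819, 0.574]]
force: [0.4, 0.2, -1.8]
grip_width: 1.0
```

```bash
python3 -c "
from h import *
c,P,ok,o=look('wrist','w10');st()
R,p=toolpose(c)
A=P-np.array([609,20,215.]);h=A@AZ;px=c['pixels'].astype(int);b,g,r=px[...,0],px[...,1],px[...,2]
y=ok&(r>90)&(g>0.6*r)&(b<0.5*r)&(P[...,2]>180)&(abs(h-16)<14)
print(np.percentile(h[y],[5,25,50,75,95])); t=y&(abs(h-np.median(h[y]))<2); T=(P-p)@R; print(cv2.minEnclosingCircle(T[t][:,[0,2]].astype(np.float32)))
Q=T[t];print(np.linalg.lstsq(np.c_[Q[:,0],Q[:,2],np.ones(len(Q))],Q[:,1],rcond=None)[0])
"; python3 sp.py w10 | tail -2
python3 -c "
from h import *
plan([497,245,200],rot(7.5))"
```

```text
t 8.95 pos [498.4   2.6 378.8] F [-1.7 -0.   2.3] M [-0.09  0.62 -0.02] g 0.998
[[ 0.129  0.572  0.81 ]
 [-0.992  0.073  0.107]
 [ 0.002 -0.817  0.577]]
[ 0.36 -0.09 -0.45  2.19 -0.13  0.42 -1.44]
[ 8.37977724 14.84405595 15.47418593 15.95881028 16.66524383]
((0.09058747440576553, -3.9711999893188477), 20.802749633789062)
[1.44977475e-04 5.31798572e-03 1.80351929e+02]
toolpose [498.587401     3.25888023 375.94893784]
N 8 row [-0.0301, 0.0226, -0.0041] [-4.41, -0.0, 0.02] norm 37.9 total [-240.9  162.9  -78.5] [-35.25  -0.04   0.12]Traceback (most recent call last):
  File "sp.py", line 7, in <module>
    print(y.sum(),np.percentile(T[y][:,1],[1,5,20,50,80,95,99]))
                  ~~~~~~~~~~~~~^^^^^^^^^^^^^^^^^^^^^^^^^^^^^^^^
    return _quantile_unchecked(
        a, q, axis, out, overwrite_input, method, keepdims, weights)
    return _ureduce(a,
                    func=_quantile_ureduce_func,
    ...<5 lines>...
                    overwrite_input=overwrite_input,
                    method=method)
    r = func(a, **kwargs)
    result = _quantile(arr,
                       quantiles=q,
    ...<2 lines>...
                       out=out,
                       weights=wgt)
    slices_having_nans = np.isnan(arr[-1, ...])
                                  ~~~^^^^^^^^^
IndexError: index -1 is out of bounds for axis 0 with size 0
```

View pics/w10.png

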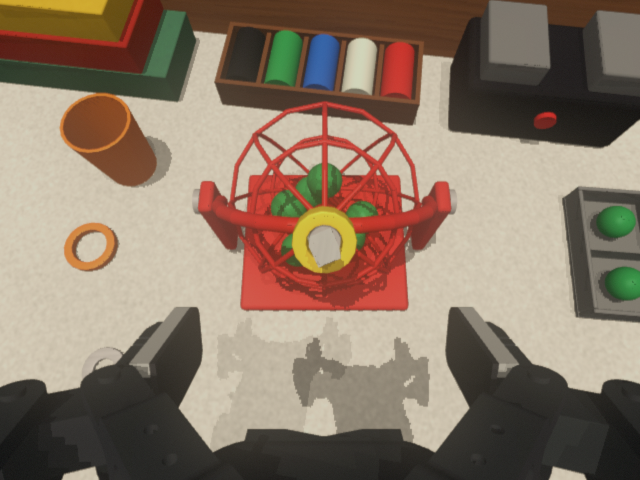

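>>> servo_tool --pt "0.0854 -0.0301 0.0226 -0.0041 -4.41 0 0" --pt "0.0854 -0.0301 0.0226 -0.0041 -4.41 0 0" --pt "0.0854 -0.0301 0.0226 -0.0041 -4.41 0 0" --pt "0.0854 -0.0301 0.0226 -0.0041 -4.41 0 0" --pt "0.0854 -0.0301 0.0226 -0.0041 -4.41 0 0" --pt "0.0854 -0.0301 0.0226 -0.0041 -4.41 0 0" --pt "0.0854 -0.0301 0.0226 -0.0041 -4.41 0 0" --pt "0.0854 -0.0301 0.0226 -0.0041 -4.41 0 0"

```text
time_s: 9.62
ee_pos: [498.1, 239.3, 199.9]
tool_rot: [[0.131, 0.009, 0.991], [-0.991, 0.002, 0.131], [-0.001, -1.0, 0.01]]
force: [1.3, 0.3, 0.4]
grip_width: 1.0
```

>>> servo_tool --pt "0.0854 0 0 0 0 0 0" --pt "0.0854 0 0 0 0 0 0" --pt "0.0854 0 0 0 0 0 0"

```text
time_s: 9.87
ee_pos: [498.0, 237.4, 200.9]
tool_rot: [[0.131, 0.012, 0.991], [-0.991, 0.003, 0.131], [-0.001, -1.0, 0.013]]
force: [0.8, -0.7, -0.1]
grip_width: 1.0
```

```bash
python3 - <<'E'
from h import *
c,P,ok,o=look("wrist","w11",["washer"])
st()
if "washer" in o:
    print(ring(P,o["washer"]&ok,6,4)); R,p=toolpose(c); T=(P-p)@R; m=o["washer"]&ok&(abs(P[...,2]-6)<4); print(p,cv2.minEnclosingCircle(T[m][:,[0,2]].astype(np.float32)),np.median(T[m][:,1]))
fl=ok&(P[...,2]<3.5)&(P[...,2]>-6);print("floor",np.median(P[fl][:,2]))
E
```

```text
washer 0.68 [282.4, 200.9, 65.2, 64.5] [499.2 243.6   6.7] [474. 221.  -0.] [522. 266.   9.]
t 9.9667 pos [498.5 236.5 202.2] F [ 0.5 -0.6  0.9] M [-0.02  0.02  0.01] g 1.001
[[ 0.129  0.015  0.991]
 [-0.992  0.003  0.129]
 [-0.001 -1.     0.015]]
[-0.05  0.47 -0.64  1.92  0.37  0.86 -2.33]
(498.2, 243.5, 23.8, 2927, 6.7)
[497.61168894 237.60722442 200.77160588] ((-5.586680889129639, -1.124364972114563), 23.827407836914062) 194.10431472963205
floor 0.7904011157826858
```

View pics/w11.png

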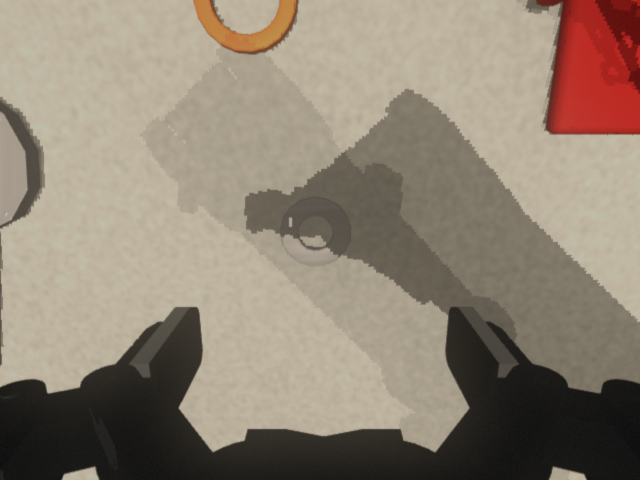

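```bash
python3 - <<'E'
from h import *
plan([499.2,243.5,100],rot(7.5),4)
E
```

```text
N 4 row [-0.0017, 0.0255, 0.0002] [-0.21, -0.02, -0.01] norm 25.6 total [-6.800e+00  1.022e+02  1.000e-01] [-0.85 -0.06 -0.04]
```

>>> servo_tool --pt "0.058 -0.0017 0.0255 0.0002 -0.21 0 0" --pt "0.058 -0.0017 0.0255 0.0002 -0.21 0 0" --pt "0.058 -0.0017 0.0255 0.0002 -0.21 0 0" --pt "0.058 -0.0017 0.0255 0.0002 -0.21 0 0" --pt "0.058 0 0 0 0 0 0" --pt "0.058 0 0 0 0 0 0"

```text
time_s: 10.47
ee_pos: [498.5, 243.7, 99.8]
tool_rot: [[0.13, -0.002, 0.992], [-0.992, 0.0, 0.13], [-0.0, -1.0, -0.002]]
force: [-0.1, -0.4, 1.2]
grip_width: 0.678
```

```bash
python3 - <<'E'
from h import *
c,P,ok,o=look("wrist","w12",["washer"])
s=st(); R,p=toolpose(c); T=(P-p)@R; print(p)
if "washer" in o:
    m=o["washer"]&ok&(abs(P[...,2]-6)<4); print(cv2.minEnclosingCircle(T[m][:,[0,2]].astype(np.float32)),np.median(T[m][:,1]),ring(P,o["washer"]&ok,6,4))
m=ok&(T[...,1]>50)&(T[...,1]<85); q=T[m]; print("tips",np.percentile(q[:,1],[50,90,98,99.5,100]),q[q[:,1]>np.percentile(q[:,1],97)].mean(0), len(q))
fl=ok&(P[...,2]<3.5)&(P[...,2]>-6);print("floor",np.median(P[fl][:,2]))
for sg in (1,-1):
    k=q[q[:,0]*sg>0]; print(sg,np.abs(k[:,0]).min())
E
```

```text
washer 0.75 [270.6, 236.8, 107.3, 100.9] [500.2 243.9   6.7] [472. 220.   0.] [522. 267.   9.]
t 10.5667 pos [499.6 244.7 101.4] F [-0.5  0.6  0.1] M [-0.01  0.01 -0.01] g 0.679
[[ 0.13   0.001  0.991]
 [-0.991  0.002  0.13 ]
 [-0.002 -1.     0.001]]
[-0.14  0.62 -0.55  1.96  0.5   0.7  -2.44]
[498.09244544 243.86156716  99.70841206]
((0.3468768000602722, 0.5039701461791992), 23.960474014282227) 93.0409088052827 (498.4, 243.6, 24.0, 6960, 6.7)
tips [56.340018   63.11241141 66.25410508 67.04541405 67.94414931] [ 0.84409563 66.56600275 -0.56722995] 2248
floor 0.7479643901200745
1 28.621960209461633
-1 28.602426478641842
```

View pics/w12.png

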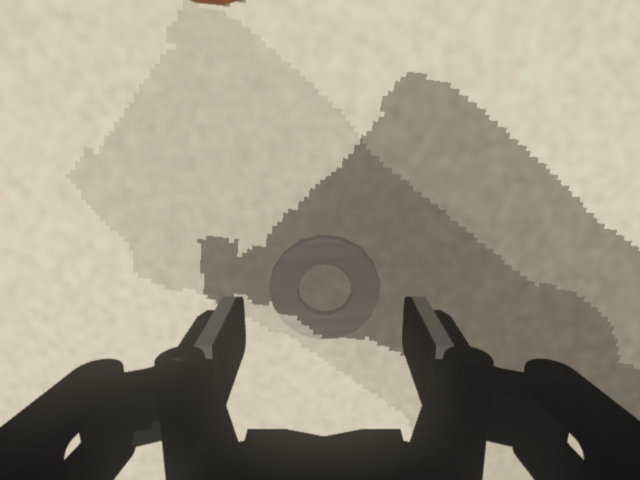

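>>> servo_tool --pt "0.058 0 0.012 0 0 0 0" --pt "0.058 0 0.012 0 0 0 0" --pt "0.058 0 0.005 0 0 0 0" --pt "0.058 0 0 0 0 0 0" --pt "0.058 0 0 0 0 0 0" --pt "0.058 0 0 0 0 0 0" --pt "0.058 0 0 0 0 0 0"

```text
time_s: 11.15
ee_pos: [498.5, 245.1, 70.6]
tool_rot: [[0.131, -0.002, 0.991], [-0.991, 0.002, 0.131], [-0.002, -1.0, -0.002]]
force: [0.2, -0.3, -0.3]
grip_width: 0.68
```

```bash
python3 - <<'E'
from h import *
c,P,ok,o=look("wrist","w13",["washer"])
s=st(); R,p=toolpose(c); T=(P-p)@R; print(p)
if "washer" in o:
    m=o["washer"]&ok&(abs(P[...,2]-6)<4); print(cv2.minEnclosingCircle(T[m][:,[0,2]].astype(np.float32)),np.median(T[m][:,1]),ring(P,o["washer"]&ok,6,4))
E
```

```text
washer 0.73 [262.9, 258.2, 131.4, 117.7] [500.3 243.8   6.6] [471. 220.  -1.] [522. 268.   9.]
t 11.25 pos [498.6 245.1  70.7] F [ 0.2  1.4 -0.3] M [-0.01 -0.    0.  ] g 0.676
[[ 0.131 -0.002  0.991]
 [-0.991  0.002  0.131]
 [-0.002 -1.    -0.002]]
[-0.17  0.67 -0.52  1.97  0.53  0.65 -2.47]
[498.10296542 245.33727732  70.481656  ]
((1.5459654331207275, 0.17239870131015778), 24.19047737121582) 63.85670682740589 (498.4, 243.9, 24.2, 9824, 6.6)
```

>>> servo_tool --pt "0.03 0.001 0 0 0 0 0" --pt "0.03 0 0 0 0 0 0" --pt "0.03 0 0 0 0 0 0" --pt "0.03 0 0 0 0 0 0"

```text
time_s: 11.58
ee_pos: [498.6, 244.3, 71.4]
tool_rot: [[0.131, -0.002, 0.991], [-0.991, 0.001, 0.131], [-0.002, -1.0, -0.001]]
force: [-3.4, -0.8, 9.4]
grip_width: 0.52
```

>>> servo_tool --pt "0.03 0 -0.01 0 0 0 0" --pt "0.03 0 -0.03 0 0 0 0" --pt "0.03 0 -0.04 0 0 0 0" --pt "0.03 0 -0.04 0 0 0 0" --pt "0.03 0 0 0 0 0 0" --pt "0.03 0 0 0 0 0 0"

```text
time_s: 12.08
ee_pos: [500.1, 244.3, 193.3]
tool_rot: [[0.131, 0.003, 0.991], [-0.991, 0.003, 0.131], [-0.003, -1.0, 0.003]]
force: [-0.6, -0.0, -1.1]
grip_width: 0.517
```

```bash
cat > wa.py <<'E'
from h import *
import sys
n=sys.argv[1]; c,P,ok,o=look("wrist",n,["washer"])
s=st(); R,p=toolpose(c); T=(P-p)@R; print(p)
if "washer" in o:
    m=o["washer"]&ok&(T[...,1]>45)&(T[...,1]<80); print(np.percentile(T[m][:,1],[2,20,50,80,98])); t=np.median(T[m][:,1]); m&=abs(T[...,1]-t)<2
    Q=T[m]; print("plane",np.linalg.lstsq(np.c_[Q[:,0],Q[:,2],np.ones(len(Q))],Q[:,1],rcond=None)[0])
    print(cv2.minEnclosingCircle(Q[:,[0,2]].astype(np.float32)),Q.min(0),Q.max(0))
plan([490,8,380],rot(7.5,35))
E
python3 wa.py w14
```

```text
washer 0.89 [261.9, 259.0, 123.9, 121.2] [501.7 244.9 128.3] [389. 193.  -1.] [524. 281. 131.]
t 12.1833 pos [498.5 243.1 190.1] F [ 0.1 -0.3 -0.9] M [-0.01 -0.   -0.01] g 0.516
[[ 0.131 -0.003  0.991]
 [-0.991  0.     0.131]
 [-0.001 -1.    -0.003]]
[-0.07  0.5  -0.64  1.91  0.38  0.86 -2.34]
[499.62211756 244.56877159 193.20509084]
[63.6411421  64.35985647 64.88509864 65.47885798 67.88764607]
plane [-1.08040862e-03  2.61140346e-03  6.48749433e+01]
((0.10121313482522964, 0.18558348715305328), 24.104665756225586) [-22.27607456  62.93905838 -23.49390551] [22.2698425  66.88505077 24.03829165]
N 8 row [0.029, -0.0246, 0.0015] [4.39, 0.0, -0.01] norm 38.0 total [ 231.8 -189.9  -39.7] [ 3.515e+01  1.000e-02 -5.000e-02]
```

View pics/w14.png

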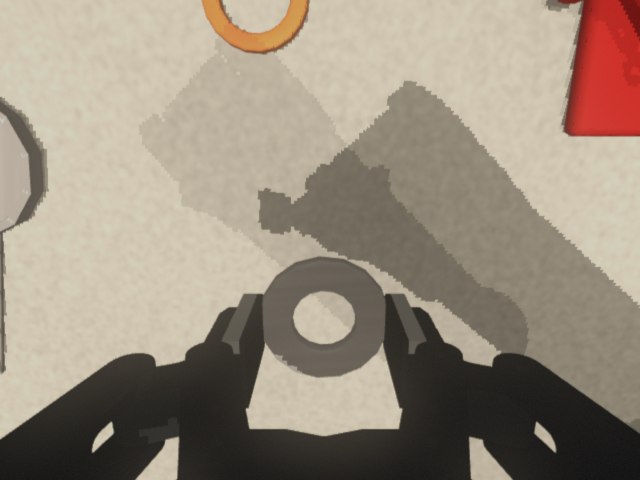

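>>> servo_tool --pt "0.03 0.029 -0.0246 0.0015 4.39 0 0" --pt "0.03 0.029 -0.0246 0.0015 4.39 0 0" --pt "0.03 0.029 -0.0246 0.0015 4.39 0 0" --pt "0.03 0.029 -0.0246 0.0015 4.39 0 0" --pt "0.03 0.029 -0.0246 0.0015 4.39 0 0" --pt "0.03 0.029 -0.0246 0.0015 4.39 0 0" --pt "0.03 0.029 -0.0246 0.0015 4.39 0 0" --pt "0.03 0.029 -0.0246 0.0015 4.39 0 0"

```text
time_s: 12.85
ee_pos: [491.5, 16.7, 371.7]
tool_rot: [[0.13, 0.545, 0.828], [-0.991, 0.074, 0.107], [-0.003, -0.835, 0.55]]
force: [0.5, -0.1, -1.5]
grip_width: 0.516
```

>>> servo_tool --pt "0.03 0 0 0 0 0 0" --pt "0.03 0 0 0 0 0 0" --pt "0.03 0 0 0 0 0 0" --pt "0.03 0 0 0 0 0 0" --pt "0.03 0 0 0 0 0 0"

```text
time_s: 13.27
ee_pos: [492.7, 20.7, 370.6]
tool_rot: [[0.135, 0.541, 0.83], [-0.991, 0.078, 0.11], [-0.005, -0.837, 0.547]]
force: [0.1, 0.3, -0.3]
grip_width: 0.517
```

```bash
cat > wb.py <<'E'
from h import *
import sys
n=sys.argv[1]; c,P,ok,o=look("wrist",n); s=st(); R,p=toolpose(c); T=(P-p)@R; print("p",p)
px=c["pixels"].astype(int);b,g,r=px[...,0],px[...,1],px[...,2]
gr=ok&(abs(r-b)<45)&(abs(r-g)<25)
# washer top in tool frame
m=gr&(abs(T[...,1]-64.9)<1.5)&(np.hypot(T[...,0],T[...,2])<27)&(np.hypot(T[...,0],T[...,2])>11); Q=T[m]
print("washer x",np.round(np.percentile(Q[:,0],[0.3,99.7]),1),"z",np.round(np.percentile(Q[:,2],[0.3,99.7]),1),np.median(Q[:,1]))
A=P-np.array([609,20,215.]); h=A@AZ; rad=np.linalg.norm(A-h[...,None]*AZ,axis=-1)
m=gr&(h>43.5)&(h<48)&(rad<14); 
if m.sum()>20:
    h0=np.median(h[m]); m&=abs(h-h0)<0.8; print("tip n",m.sum(),"rect",cv2.minAreaRect(T[m][:,[0,2]].astype(np.float32)),"y",np.median(T[m][:,1]))
y=ok&(r>90)&(g>0.6*r)&(b<0.5*r)&(rad<26)&(abs(h-15.5)<1.5)
if y.sum()>20:
    q=T[y]; print("spacer top n",y.sum(),"circle",cv2.minEnclosingCircle(q[:,[0,2]].astype(np.float32)),"x",q[:,0].min(),q[:,0].max(),"ztop",q[:,2].max(),"y",np.median(q[:,1]))
plan(np.array([532.3,7.0,324.7]),rot(7.5,35)); plan(np.array([559.6,10.6,285.3]),rot(7.5,35))
E
python3 wb.py w15
```

```text
t 13.3167 pos [492.8  20.5 370.8] F [-0.4  0.1 -0.2] M [-0.05  0.63  0.03] g 0.522
[[ 0.135  0.541  0.83 ]
 [-0.991  0.078  0.11 ]
 [-0.005 -0.837  0.547]]
[ 0.45 -0.08 -0.58  2.18 -0.1   0.45 -1.5 ]
p [492.70931076  20.96571967 370.55994727]
washer x [-22.2  22.2] z [-22.5  23.4] 64.76158842752774
tip n 234 rect ((19.607038497924805, 8.596219062805176), (10.360857963562012, 10.156935691833496), 23.50982666015625) y 147.6875548049656
spacer top n 2050 circle ((19.732152938842773, 8.218750953674316), 20.832271575927734) x -0.9774280408268378 39.99285209373754 ztop 28.39779288703493 y 177.57584428715452
N 2 row [0.0094, 0.0295, 0.0028] [0.92, 0.02, -0.19] norm 31.1 total [19.  58.9  6.1] [ 1.85  0.05 -0.39]
N 3 row [0.0064, 0.0357, 0.0022] [0.62, 0.02, -0.13] norm 36.3 total [ 19.3 107.    7.6] [ 1.85  0.05 -0.39]
```

View pics/w15.png

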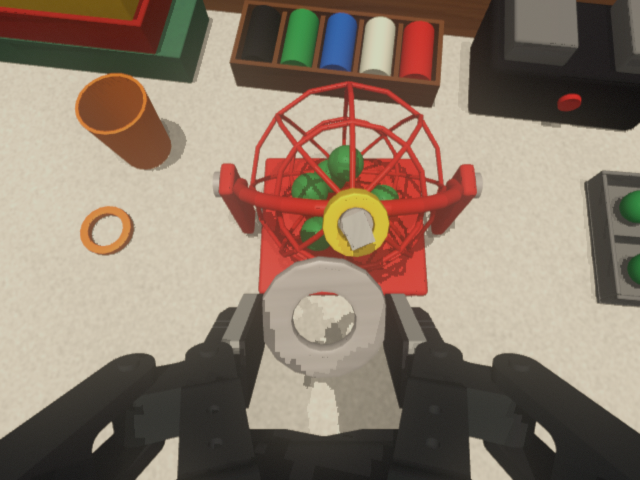

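>>> servo_tool --pt "0.03 0.0047 0.0147 0.0015 0.46 0 -0.1" --pt "0.03 0.0047 0.0147 0.0015 0.46 0 -0.1" --pt "0.03 0.0047 0.0147 0.0015 0.46 0 -0.1" --pt "0.03 0.0047 0.0147 0.0015 0.46 0 -0.1" --pt "0.03 0 0 0 0 0 0" --pt "0.03 0 0 0 0 0 0" --pt "0.03 0 0 0 0 0 0" --pt "0.03 0 0 0 0 0 0"

```text
time_s: 13.98
ee_pos: [532.6, 6.3, 327.0]
tool_rot: [[0.13, 0.571, 0.811], [-0.992, 0.073, 0.107], [0.002, -0.818, 0.576]]
force: [-0.4, -0.1, -0.2]
grip_width: 0.521
```

```bash
python3 wb.py w16
```

```text
t 14.0333 pos [532.6   6.2 327.1] F [-0.6 -0.3 -1. ] M [-0.08  0.67  0.07] g 0.515
[[ 0.129  0.571  0.81 ]
 [-0.992  0.073  0.107]
 [ 0.002 -0.817  0.576]]
[ 0.45  0.06 -0.58  2.19  0.12  0.29 -1.67]
p [532.58796615   6.60666917 326.97580596]
washer x [-22.2  22.2] z [-22.7  23.4] 64.77539143274437
tip n 309 rect ((-0.6480710506439209, -2.6885786056518555), (9.966426849365234, 8.339107513427734), 23.228214263916016) y 90.50691800003783
spacer top n 1598 circle ((-1.265735149383545, -3.8398194313049316), 20.975095748901367) x -21.050342842136203 18.474045673877825 ztop 16.653179565571737 y 120.67099087705347
N 1 row [-0.0009, 0.0019, -0.0015] [-0.17, 0.01, 0.14] norm 2.6 total [-0.9  1.9 -1.5] [-0.17  0.01  0.14]
N 2 row [-0.0005, 0.025, -0.0008] [-0.08, 0.01, 0.07] norm 25.0 total [-1.  50.  -1.7] [-0.17  0.01  0.14]
```

View pics/w16.png

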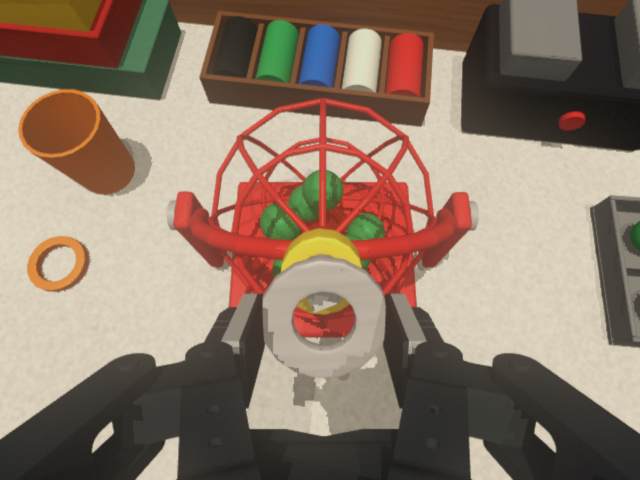

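>>> servo_tool --pt "0.03 -0.0005 0.005 -0.0015 0 0 0" --pt "0.03 -0.0004 0.005 -0.0014 0 0 0" --pt "0.03 0 0.008 0 0 0 0" --pt "0.03 0 0.008 0 0 0 0" --pt "0.03 0 0.008 0 0 0 0" --pt "0.03 0 0.004 0 0 0 0" --pt "0.03 0 0 0 0 0 0" --pt "0.03 0 0 0 0 0 0"

```text
time_s: 14.7
ee_pos: [551.7, 9.3, 293.9]
tool_rot: [[0.129, 0.571, 0.811], [-0.992, 0.073, 0.107], [0.002, -0.818, 0.575]]
force: [0.8, 0.0, -0.5]
grip_width: 0.515
```

```bash
python3 wb.py w17
```

```text
t 14.75 pos [551.8   9.2 294.1] F [-0.1  0.5  0.2] M [-0.08  0.73  0.06] g 0.516
[[ 0.129  0.571  0.811]
 [-0.992  0.073  0.107]
 [ 0.002 -0.818  0.576]]
[ 0.34  0.14 -0.5   2.19  0.33  0.22 -1.88]
p [551.7702957    9.60155092 293.88531571]
washer x [-22.2  22.2] z [-22.7  23.2] 64.75993919889177
tip n 655 rect ((-0.2999722957611084, 1.508659839630127), (10.446385383605957, 10.85142707824707), 23.911922454833984) y 52.40985307956257
spacer top n 295 circle ((-0.8151528239250183, 1.803618311882019), 18.92939567565918) x -15.713594739405098 12.393712947636581 ztop 20.222980142140663 y 82.72243308918681
N 1 row [-0.0003, -0.0363, 0.0016] [-0.14, -0.01, 0.14] norm 36.4 total [ -0.3 -36.3   1.6] [-0.14 -0.01  0.14]
N 1 row [-0.0004, 0.0117, 0.0015] [-0.14, -0.01, 0.14] norm 11.8 total [-0.4 11.7  1.5] [-0.14 -0.01  0.14]
```

View pics/w17.png

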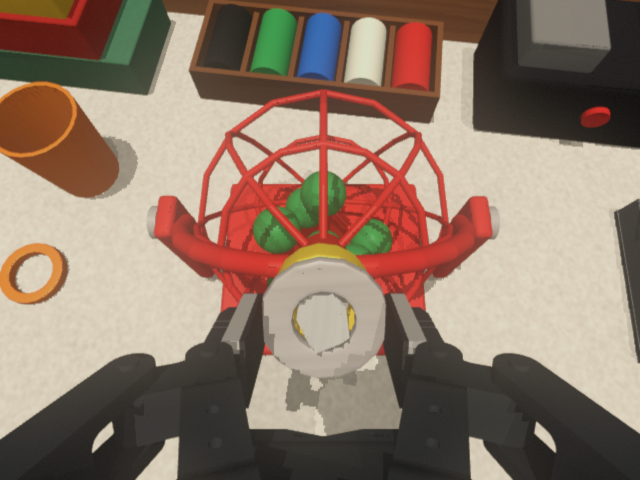

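>>> servo_tool --pt "0.03 -0.0002 0 0.0009 -0.1 0 0.1" --pt "0.03 0 0.002 0 0 0 0" --pt "0.03 0 0.003 0 0 0 0" --pt "0.03 0 0.003 0 0 0 0" --pt "0.03 0 0.003 0 0 0 0" --pt "0.03 0 0.001 0 0 0 0" --pt "0.03 0 0 0 0 0 0"

```text
time_s: 15.33
ee_pos: [559.1, 10.2, 284.6]
tool_rot: [[0.13, 0.569, 0.812], [-0.992, 0.073, 0.107], [0.001, -0.819, 0.574]]
force: [-11.4, -1.9, 12.2]
grip_width: 0.52
```

```bash
python3 wb.py w18
```

```text
t 15.3833 pos [559.   10.1 284.6] F [-9.6 -1.9 11. ] M [-0.09  1.23  0.  ] g 0.516
[[ 0.13   0.569  0.812]
 [-0.992  0.073  0.107]
 [ 0.001 -0.819  0.574]]
[ 0.3   0.17 -0.46  2.19  0.39  0.21 -1.93]
p [559.09527348  10.47220371 284.58682167]
washer x [-22.2  22.2] z [-22.8  23.3] 64.59921589196956
tip n 797 rect ((-0.3095376491546631, 0.8373904228210449), (10.669970512390137, 10.858756065368652), 25.907920837402344) y 40.604811947750306
spacer top n 57 circle ((10.208131790161133, -2.0301787853240967), 4.744290828704834) x 9.662317812314829 11.514374013747494 ztop 2.7127179504605956 y 71.25073310303097
N 2 row [-0.0002, -0.0241, 0.0005] [-0.0, -0.0, 0.05] norm 24.1 total [ -0.3 -48.3   0.9] [-0.01 -0.    0.09]
N 1 row [-0.0004, -0.0002, 0.0009] [-0.01, -0.0, 0.09] norm 1.0 total [-0.4 -0.2  0.9] [-0.01 -0.    0.09]
```

>>> servo_tool --pt "0.0854 0 0 0 0 0 0" --pt "0.0854 0 0 0 0 0 0" --pt "0.0854 0 0 0 0 0 0" --pt "0.0854 0 -0.01 0 0 0 0" --pt "0.0854 0 -0.03 0 0 0 0" --pt "0.0854 0 -0.03 0 0 0 0" --pt "0.0854 0 -0.03 0 0 0 0" --pt "0.0854 0 -0.01 0 0 0 0"

```text
time_s: 16.05
ee_pos: [496.4, 2.3, 377.4]
tool_rot: [[0.13, 0.572, 0.81], [-0.992, 0.074, 0.107], [0.001, -0.817, 0.577]]
force: [0.1, -0.5, 0.4]
grip_width: 1.0
```

>>> servo_tool --pt "0.0854 0 0 0 0 0 0" --pt "0.0854 0 0 0 0 0 0"

```text
time_s: 16.22
ee_pos: [496.9, 1.7, 374.6]
tool_rot: [[0.129, 0.57, 0.812], [-0.992, 0.073, 0.106], [0.001, -0.818, 0.575]]
force: [-0.4, 0.1, -0.4]
grip_width: 0.998
```

```bash
python3 - <<'E'
from h import *
c,P,ok,o=look('wrist','w19',["washer"]);st()
R,p=toolpose(c);T=(P-p)@R
A=P-np.array([609,20,215.]);h=A@AZ;rad=np.linalg.norm(A-h[...,None]*AZ,axis=-1);px=c['pixels'].astype(int);b,g,r=px[...,0],px[...,1],px[...,2]
gr=ok&(abs(r-b)<45)&(abs(r-g)<25)&(rad<28)
print(np.histogram(h[gr],bins=np.arange(8,52,2)))
w=gr&(abs(h-21.7)<1.5);print("washer",np.median(h[w]),cv2.minEnclosingCircle(T[w][:,[0,2]].astype(np.float32)))
Q=T[w];print(np.linalg.lstsq(np.c_[Q[:,0],Q[:,2],np.ones(len(Q))],Q[:,1],rcond=None)[0])
m=gr&(h>43.5)&(rad<14);h0=np.median(h[m]);m&=abs(h-h0)<0.8;print("tip",cv2.minAreaRect(T[m][:,[0,2]].astype(np.float32)),np.median(T[m][:,1]))
q=T[m]-T[m].mean(0)
i=c['pixels'];v,u=np.where(m);cv2.imwrite('pics/w19c.png',cv2.resize(i[int(v.mean())-40:int(v.mean())+40,int(u.mean())-50:int(u.mean())+50],None,fx=7,fy=7,interpolation=cv2.INTER_NEAREST))
plan([490,-440,220],rot(7.5))
E
```

```text
washer 0.58 [285.2, 207.0, 76.7, 70.3] [596.5  15.4 232.2] [576.  -8.  75.] [638.  59. 245.]
t 16.3167 pos [496.8   2.1 373.2] F [-0.2 -0.5  0.2] M [-0.06  0.63  0.06] g 1.002
[[ 0.13   0.568  0.813]
 [-0.991  0.075  0.107]
 [-0.    -0.82   0.572]]
[ 0.59 -0.08 -0.66  2.18 -0.18  0.42 -1.38]
(array([   0,    1,    1,    4,   97,  154, 2336,  898,   26,   24,   27,
         21,   31,   22,   30,   44,  106,  103,  240,   88,    0]), array([ 8, 10, 12, 14, 16, 18, 20, 22, 24, 26, 28, 30, 32, 34, 36, 38, 40,
       42, 44, 46, 48, 50]))
washer 21.60213442721767 ((-0.6644313931465149, -1.498365879058838), 23.562667846679688)
[4.32664533e-04 3.97767642e-03 1.74165321e+02]
tip ((-2.985841751098633, 10.916555404663086), (21.505388259887695, 2.6698570251464844), 1.5767848491668701) -8.744433573520418
N 13 row [0.0337, 0.0097, -0.0086] [-2.69, -0.0, -0.0] norm 36.1 total [ 437.5   88.8 -140.3] [-3.492e+01 -3.000e-02 -1.000e-02]
```

View pics/w19c.png

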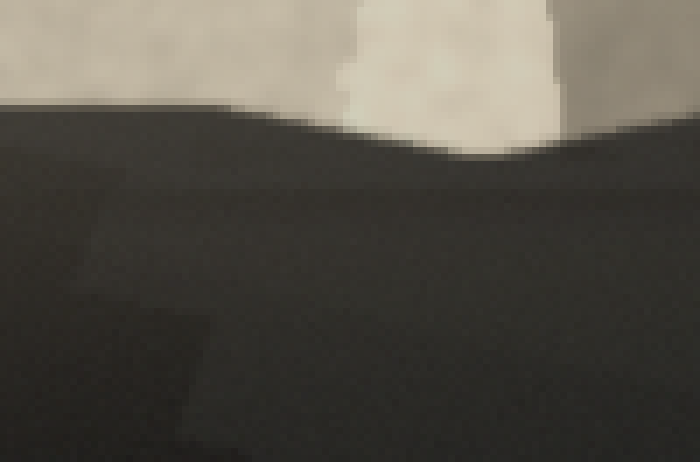

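```bash
python3 - <<'E'
from h import *
for n in ["w3","w4","w6","w7","w8","w15","w17","w18","w19"]:
    c=load(n+".npz");P,ok=pts(c);R,p=toolpose(c)
    A=P-np.array([609,20,215.]);h=A@AZ;rad=np.linalg.norm(A-h[...,None]*AZ,axis=-1);px=c['pixels'].astype(int);b,g,r=px[...,0],px[...,1],px[...,2]
    T=(P-p)@R
    m=ok&(abs(r-b)<45)&(abs(r-g)<25)&(rad<9)&(h>43.5)&(h<48)&(T[...,1]>20);
    if m.sum()<50: continue
    h0=np.median(h[m]);m&=abs(h-h0)<0.6
    # axle-frame: nominal tool rot(7.5,35)
    Rn0=rot(7.5,35); Q=((P[m]-np.array([609,20,215.]))@Rn0)[:,[0,2]]
    best=[]
    for th in np.arange(-10,80,0.5):
        a=np.radians(th);u=Q@np.array([np.cos(a),np.sin(a)]);v=Q@np.array([-np.sin(a),np.cos(a)])
        e=(np.percentile(u,97)-np.percentile(u,3))+(np.percentile(v,97)-np.percentile(v,3)); best.append((e,th))
    best.sort(); q=Q-Q.mean(0); z=q[:,0]+1j*q[:,1]; ph=np.degrees(np.angle(-np.mean(z**4)))/4
    print(n,m.sum(),h0,"rectmin",best[0],best[1][1],best[2][1],"moment4",ph, np.round(Q.mean(0),2))
E
```

```text
w3 150 45.42926732033388 rectmin (np.float64(18.68804365172852), np.float64(29.0)) 28.5 28.0 moment4 26.568634753233525 [ 2.32 -1.28]
w4 160 45.49363590497111 rectmin (np.float64(18.64838182948339), np.float64(23.5)) 23.0 33.0 moment4 25.01341054391052 [ 2.56 -1.58]
w6 561 45.45536651628547 rectmin (np.float64(18.335408355387973), np.float64(24.0)) 24.5 23.0 moment4 24.060918487779393 [ 2.56 -0.82]
w7 532 45.46387491318106 rectmin (np.float64(18.096166235751085), np.float64(27.5)) 29.5 27.0 moment4 23.781798516197405 [ 2.73 -0.66]
w8 739 45.43286214263234 rectmin (np.float64(18.4855602808713), np.float64(20.0)) 19.5 20.5 moment4 24.561129755516987 [ 2.67 -0.82]
w15 190 45.42699561353848 rectmin (np.float64(18.362210394429106), np.float64(19.0)) 19.5 18.5 moment4 23.827695663774165 [ 2.4  -1.23]
w17 527 45.4683179286067 rectmin (np.float64(18.048017109677176), np.float64(24.5)) 25.0 25.5 moment4 24.880046774024777 [ 2.66 -0.9 ]
w18 659 45.44182737003894 rectmin (np.float64(18.662104214200497), np.float64(28.0)) 28.5 27.5 moment4 24.54683232068405 [ 2.77 -0.76]
w19 182 45.49520343426248 rectmin (np.float64(18.40134521307517), np.float64(19.0)) 18.5 21.5 moment4 21.755826878649483 [ 2.47 -1.27]
```

>>> servo_tool --pt "0.0854 0.0337 0.0097 -0.0086 -2.69 0 0" --pt "0.0854 0.0337 0.0097 -0.0086 -2.69 0 0" --pt "0.0854 0.0337 0.0097 -0.0086 -2.69 0 0" --pt "0.0854 0.0337 0.0097 -0.0086 -2.69 0 0" --pt "0.0854 0.0337 0.0097 -0.0086 -2.69 0 0" --pt "0.0854 0.0337 0.0097 -0.0086 -2.69 0 0" --pt "0.0854 0.0337 0.0097 -0.0086 -2.69 0 0" --pt "0.0854 0.0337 0.0097 -0.0086 -2.69 0 0"

```text
time_s: 16.98
ee_pos: [503.6, -270.2, 272.5]
tool_rot: [[0.131, 0.226, 0.965], [-0.991, 0.031, 0.127], [-0.001, -0.974, 0.229]]
force: [1.1, -0.0, 0.0]
grip_width: 1.001
```

>>> servo_tool --pt "0.0854 0.0337 0.0097 -0.0086 -2.69 0 0" --pt "0.0854 0.0337 0.0097 -0.0086 -2.69 0 0" --pt "0.0854 0.0337 0.0097 -0.0086 -2.69 0 0" --pt "0.0854 0.0337 0.0097 -0.0086 -2.69 0 0" --pt "0.0854 0.0337 0.0097 -0.0086 -2.69 0 0" --pt "0.0854 0 0 0 0 0 0" --pt "0.0854 0 0 0 0 0 0" --pt "0.0854 0 0 0 0 0 0"

```text
time_s: 17.65
ee_pos: [490.6, -439.4, 219.3]
tool_rot: [[0.131, -0.001, 0.991], [-0.991, 0.002, 0.131], [-0.002, -1.0, -0.001]]
force: [0.0, 1.6, -0.4]
grip_width: 1.001
```

```bash
cat > cr.py <<'E'
from h import *
import sys
c,P,ok,o=look("wrist",sys.argv[1],["crank"]);st();R,p=toolpose(c);T=(P-p)@R;print("p",p)
px=c["pixels"].astype(int);b,g,r=px[...,0],px[...,1],px[...,2]
bl=ok&(b>1.6*r)&(b>60)&(abs(P[...,0]-490)<90)&(abs(P[...,1]+445)<90)
print(bl.sum(),np.histogram(P[bl][:,2],bins=[-3,0,3,6,8,10,12,16,20,22,24,28]))
hub=bl&(abs(P[...,2]-22.5)<2.5)
q=P[hub][:,:2].astype(np.float32);rc=cv2.minAreaRect(q);print("hub top",hub.sum(),rc)
arm=bl&(abs(P[...,2]-9.5)<2.5);a=P[arm][:,:2];print("arm",arm.sum(),a.mean(0) if len(a) else None)
wh=ok&(P[...,2]>24)&(P[...,2]<34)&(np.hypot(P[...,0]-rc[0][0],P[...,1]-rc[0][1])<75)&(r>90)
k=P[wh];print("knob",len(k),k.mean(0) if len(k) else None, np.degrees(np.arctan2(*(k.mean(0)[[1,0]]-np.array(rc[0])[[1,0]]))) if len(k) else None)
E
python3 cr.py c1
```

```text
crank 0.84 [294.3, 188.1, 109.6, 78.0] [ 487.  -448.8   22.3] [ 465. -501.   -1.] [ 513. -418.   30.]
t 17.75 pos [ 490.9 -438.9  220.8] F [ 0.3  0.5 -0.4] M [ 0.01 -0.02  0.02] g 1.0
[[ 0.132  0.001  0.991]
 [-0.991  0.001  0.132]
 [-0.001 -1.     0.001]]
[ 0.81  0.54 -0.25  1.66  0.15  0.96 -0.93]
p [ 490.20795891 -439.1782747   219.17020986]
3005 (array([   0,    2,   31,   79,  508,  284,   88,   98,  246, 1591,   78]), array([-3,  0,  3,  6,  8, 10, 12, 16, 20, 22, 24, 28]))
hub top 1915 ((492.7026672363281, -438.54315185546875), (34.008689880371094, 33.82350158691406), 74.95057678222656)
arm 841 [ 486.81418124 -465.9368457 ]
knob 423 [ 480.4343     -485.77780942   28.1308414 ] -104.55984951078179
```

View pics/c1.png

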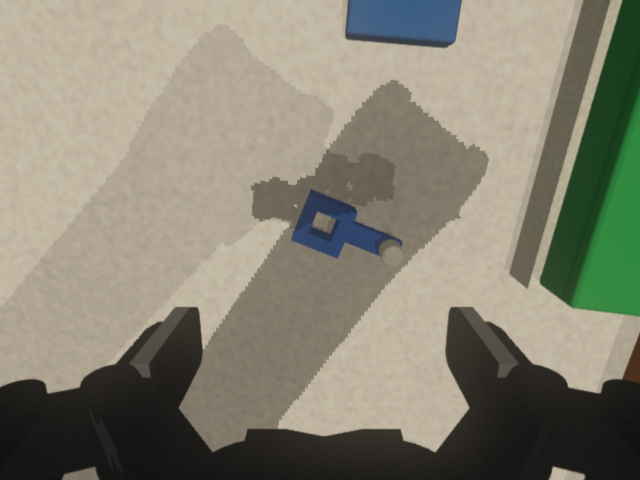

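```bash
python3 - <<'E'
from h import *
plan([492.7,-438.5,115],rot(74.95),10)
E
```

```text
N 10 row [0.0001, 0.0106, 0.0002] [-0.01, -6.74, -0.0] norm 10.6 total [ -0.  105.8   1.7] [-7.000e-02 -6.736e+01 -2.000e-02]
```

>>> servo_tool --pt "0.06 0.0001 0.0106 0.0002 0 -6.74 0" --pt "0.06 0.0001 0.0106 0.0002 0 -6.74 0" --pt "0.06 0.0001 0.0106 0.0002 0 -6.74 0" --pt "0.06 0.0001 0.0106 0.0002 0 -6.74 0" --pt "0.06 0.0001 0.0106 0.0002 0 -6.74 0" --pt "0.06 0.0001 0.0106 0.0002 0 -6.74 0" --pt "0.06 0.0001 0.0106 0.0002 0 -6.74 0" --pt "0.06 0.0001 0.0106 0.0002 0 -6.74 0"

```text
time_s: 18.42
ee_pos: [492.6, -439.3, 136.9]
tool_rot: [[0.881, 0.002, 0.472], [-0.472, -0.001, 0.881], [0.002, -1.0, 0.0]]
force: [0.2, -0.2, -0.3]
grip_width: 0.699
```

>>> servo_tool --pt "0.06 0.0001 0.0106 0.0002 0 -6.74 0" --pt "0.06 0.0001 0.0106 0.0002 0 -6.74 0" --pt "0.06 0 0 0 0 0 0" --pt "0.06 0 0 0 0 0 0" --pt "0.06 0 0 0 0 0 0"

```text
time_s: 18.83
ee_pos: [492.9, -439.9, 116.4]
tool_rot: [[0.965, 0.002, 0.264], [-0.264, -0.001, 0.965], [0.002, -1.0, -0.0]]
force: [-0.3, -0.3, -0.8]
grip_width: 0.704
```

```bash
python3 cr.py c2;python3 - <<'E'
from h import *
plan([492.7,-438.5,77.5],rot(74.95),5)
E
```

```text
crank 0.72 [283.2, 236.8, 79.7, 173.0] [ 487.3 -446.    22.3] [ 469. -494.   -1.] [ 514. -417.   30.]
t 18.9333 pos [ 493.  -440.2  116.6] F [ 0.5  0.1 -0.4] M [-0.02  0.02 -0.03] g 0.703
[[ 0.965  0.002  0.263]
 [-0.263 -0.001  0.965]
 [ 0.002 -1.    -0.001]]
[ 0.97  0.71 -0.48  1.7   0.42  0.83  0.04]
p [ 492.51856106 -439.67425578  116.19672689]
6652 (array([   0,   50,   91,   73,  916,  418,  244,  264,  649, 3884,   63]), array([-3,  0,  3,  6,  8, 10, 12, 16, 20, 22, 24, 28]))
hub top 4596 ((492.69146728515625, -438.4764709472656), (34.9554557800293, 33.601646423339844), 74.92098236083984)
arm 1370 [ 484.85303918 -468.15105114]
knob 924 [ 480.30968228 -484.97023499   27.90279836] -104.91237203801339
N 5 row [-0.0002, 0.0078, 0.0003] [0.01, -0.04, 0.03] norm 7.8 total [-0.8 39.1  1.6] [ 0.05 -0.18  0.13]
```

View pics/c2.png

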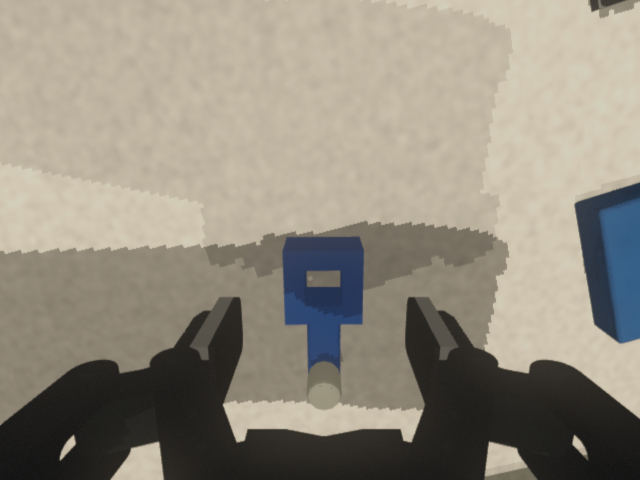

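>>> servo_tool --pt "0.06 -0.0002 0.012 0.0004 0 0 0" --pt "0.06 -0.0002 0.012 0.0004 0 0 0" --pt "0.06 -0.0002 0.01 0.0004 0 0 0" --pt "0.06 -0.0002 0.005 0.0004 0 0 0" --pt "0.06 0 0 0 0 0 0" --pt "0.06 0 0 0 0 0 0"

```text
time_s: 19.43
ee_pos: [491.8, -438.2, 75.6]
tool_rot: [[0.965, -0.0, 0.261], [-0.261, 0.001, 0.965], [-0.0, -1.0, 0.001]]
force: [-0.2, -0.4, 0.5]
grip_width: 0.697
```

>>> servo_tool --pt "0.02 0 0 0 0 0 0" --pt "0.02 0 0 0 0 0 0" --pt "0.02 0 0 0 0 0 0" --pt "0.02 0 0 0 0 0 0" --pt "0.02 0 0 0 0 0 0"

```text
time_s: 19.85
ee_pos: [492.5, -438.8, 77.2]
tool_rot: [[0.965, 0.002, 0.261], [-0.261, -0.001, 0.965], [0.002, -1.0, -0.001]]
force: [1.1, 0.0, 3.7]
grip_width: 0.383
```

```bash
python3 cr.py c3
```

```text
crank 0.86 [270.8, 266.2, 103.4, 167.4] [ 489.6 -441.7   22. ] [ 471. -490.   -1.] [ 513. -417.   25.]
t 19.95 pos [ 492.5 -438.8   77.2] F [0.8 0.6 6.9] M [0.02 0.12 0.04] g 0.382
[[ 0.965  0.002  0.261]
 [-0.261 -0.001  0.965]
 [ 0.002 -1.    -0.001]]
[ 0.95  0.76 -0.46  1.71  0.45  0.77  0.01]
p [ 492.11045169 -438.62587243   77.04791249]
11801 (array([   1,  145,  385,  311, 1497,  740,  696,  744, 1097, 6102,   83]), array([-3,  0,  3,  6,  8, 10, 12, 16, 20, 22, 24, 28]))
hub top 7279 ((492.151123046875, -438.35498046875), (35.06629943847656, 33.90678024291992), 75.39656066894531)
arm 2410 [ 486.72053947 -459.6458176 ]
knob 198 [ 480.78879999 -424.6297591    28.70597425] 129.61940619810437
```

View pics/c3.png

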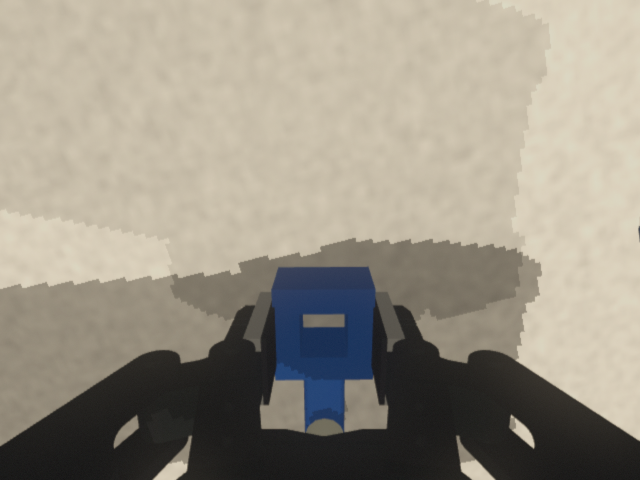

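>>> servo_tool --pt "0.02 0 -0.02 0 0 0 0" --pt "0.02 0 -0.035 0 0 0 0" --pt "0.02 0 -0.04 0 0 0 0" --pt "0.02 0 -0.04 0 0 0 0" --pt "0.02 0 -0.02 0 0 0 0"

```text
time_s: 20.37
ee_pos: [493.2, -439.1, 236.2]
tool_rot: [[0.965, 0.005, 0.261], [-0.261, -0.003, 0.965], [0.006, -1.0, -0.002]]
force: [0.3, -0.5, -0.5]
grip_width: 0.382
```

```bash
cat > cb.py <<'E'
from h import *
RI=rot(7.5,35)@Rn.from_rotvec([0,-24.3,0],degrees=True).as_matrix()
E
python3 - <<'E'
from cb import *
s=st(); print(RI)
plan([505.5,3.9,363.2],RI)
plan([475,-200,300],RI)
E
```

```text
t 20.3667 pos [ 493.2 -439.1  236.2] F [ 0.3 -0.5 -0.5] M [-0.06 -0.09  0.02] g 0.382
[[ 0.965  0.005  0.261]
 [-0.261 -0.003  0.965]
 [ 0.006 -1.    -0.002]]
[ 1.01  0.57 -0.54  1.63  0.33  1.03  0.1 ]
[[ 0.45317095  0.56866941  0.68647738]
 [-0.85960665  0.07486675  0.50544176]
 [ 0.23603494 -0.81915204  0.52275944]]
N 13 row [-0.0174, -0.0054, 0.0312] [1.92, 3.21, -1.95] norm 36.1 total [-103.  -128.4  430.6] [ 24.94  41.78 -25.35]
N 9 row [-0.0157, -0.0045, 0.0228] [2.77, 4.64, -2.82] norm 28.0 total [-79.6 -64.7 225.9] [ 24.94  41.78 -25.35]
```

```bash
python3 - <<'E'
from cb import *
s=ctrl.get_state();R=np.array(s["tool_rot"]);p=np.array(s["ee_pos"])
for k in range(13):
    p=p+R@[-17.4,-5.4,31.2];R=R@Rn.from_rotvec([1.92,3.21,-1.95],degrees=True).as_matrix()
    if k%2==0: print(np.round(p),"tip",np.round(p+R@[0,76,0]),"knob",np.round(p+R@[0,70,-50]))
E
```

```text
[ 484. -404.  241.] tip [ 488. -403.  166.] knob [ 472. -450.  170.]
[ 472. -334.  254.] tip [ 482. -330.  178.] knob [ 461. -376.  179.]
[ 467. -264.  268.] tip [ 484. -257.  194.] knob [ 458. -300.  191.]
[ 468. -194.  286.] tip [ 492. -186.  214.] knob [ 461. -226.  206.]
[ 475. -125.  307.] tip [ 506. -117.  238.] knob [ 472. -153.  226.]
[488. -59. 333.] tip [525. -52. 267.] knob [489. -82. 250.]
[505.   5. 363.] tip [548.  10. 301.] knob [511. -15. 279.]
```

Path is clear of the cage.

>>> servo_tool --pt "0.02 -0.0174 -0.0054 0.0312 1.92 3.21 -1.95" --pt "0.02 -0.0174 -0.0054 0.0312 1.92 3.21 -1.95" --pt "0.02 -0.0174 -0.0054 0.0312 1.92 3.21 -1.95" --pt "0.02 -0.0174 -0.0054 0.0312 1.92 3.21 -1.95" --pt "0.02 -0.0174 -0.0054 0.0312 1.92 3.21 -1.95" --pt "0.02 -0.0174 -0.0054 0.0312 1.92 3.21 -1.95" --pt "0.02 -0.0174 -0.0054 0.0312 1.92 3.21 -1.95" --pt "0.02 -0.0174 -0.0054 0.0312 1.92 3.21 -1.95"

```text
time_s: 21.03
ee_pos: [468.5, -157.3, 292.0]
tool_rot: [[0.714, 0.356, 0.603], [-0.671, 0.104, 0.734], [0.198, -0.929, 0.314]]
force: [0.9, -0.6, 0.3]
grip_width: 0.382
```

>>> servo_tool --pt "0.02 -0.0174 -0.0054 0.0312 1.92 3.21 -1.95" --pt "0.02 -0.0174 -0.0054 0.0312 1.92 3.21 -1.95" --pt "0.02 -0.0174 -0.0054 0.0312 1.92 3.21 -1.95" --pt "0.02 -0.0174 -0.0054 0.0312 1.92 3.21 -1.95" --pt "0.02 -0.0174 -0.0054 0.0312 1.92 3.21 -1.95" --pt "0.02 0 0 0 0 0 0" --pt "0.02 0 0 0 0 0 0" --pt "0.02 0 0 0 0 0 0"

```text
time_s: 21.7
ee_pos: [502.8, 0.5, 356.8]
tool_rot: [[0.462, 0.559, 0.688], [-0.856, 0.078, 0.511], [0.232, -0.825, 0.515]]
force: [0.6, 0.3, -1.7]
grip_width: 0.382
```

```bash
python3 - <<'E'
from cb import *
s=st(); plan([505.5,3.9,363.2],RI,2)
E
```

```text
t 21.7 pos [5.028e+02 5.000e-01 3.568e+02] F [ 0.6  0.3 -1.7] M [-0.08  0.67  0.02] g 0.382
[[ 0.462  0.559  0.688]
 [-0.856  0.078  0.511]
 [ 0.232 -0.825  0.515]]
[ 0.86 -0.03 -0.93  2.18 -0.16  0.39 -0.95]
N 2 row [-0.0001, -0.0018, 0.0034] [0.23, 0.18, -0.25] norm 3.9 total [-0.2 -3.6  6.9] [ 0.46  0.36 -0.5 ]
```

>>> servo_tool --pt "0.02 -0.0001 -0.0018 0.0034 0.23 0.18 -0.25" --pt "0.02 -0.0001 -0.0018 0.0034 0.23 0.18 -0.25" --pt "0.02 0 0 0 0 0 0" --pt "0.02 0 0 0 0 0 0" --pt "0.02 0 0 0 0 0 0"

```text
time_s: 22.12
ee_pos: [506.0, 3.9, 363.7]
tool_rot: [[0.452, 0.57, 0.687], [-0.86, 0.075, 0.504], [0.236, -0.818, 0.524]]
force: [0.1, -0.6, -0.1]
grip_width: 0.383
```

```bash
cat > cc.py <<'E'
from cb import *
import sys
n=sys.argv[1]; c,P,ok,o=look("wrist",n); s=st(); R,p=toolpose(c); T=(P-p)@R; print("p",p, "rot err to RI",Rn.from_matrix(R.T@RI).as_rotvec(degrees=True))
px=c["pixels"].astype(int);b,g,r=px[...,0],px[...,1],px[...,2]
bl=ok&(b>1.6*r)&(b>50)&(T[...,1]>45)&(T[...,1]<80)&(abs(T[...,0])<30)&(abs(T[...,2])<70)
hub=bl&(abs(T[...,1]-54.4)<2); Q=T[hub]
print("hub n",hub.sum(),"rect",cv2.minAreaRect(Q[:,[0,2]].astype(np.float32)),"top y",np.median(Q[:,1]),"x",np.percentile(Q[:,0],[.5,99.5]),"z",np.percentile(Q[:,2],[.5,99.5]))
print("plane",np.round(np.linalg.lstsq(np.c_[Q[:,0],Q[:,2],np.ones(len(Q))],Q[:,1],rcond=None)[0],4))
# hole edge on top: gap inside
gr=ok&(abs(r-b)<45)&(abs(r-g)<25)
A=P-np.array([609,20,215.]); h=A@AZ; rad=np.linalg.norm(A-h[...,None]*AZ,axis=-1)
m=gr&(h>43.5)&(h<48)&(rad<9)
if m.sum()>20:
    h0=np.median(h[m]); m&=abs(h-h0)<0.6; q=T[m][:,[0,2]]; z=(q-q.mean(0))@np.array([1,1j]); print("tip n",m.sum(),"rect",cv2.minAreaRect(q.astype(np.float32)),"mean",q.mean(0),"y",np.median(T[m][:,1]),"mom4 angle",np.degrees(np.angle(-np.mean(z**4)))/4)
w=gr&(abs(h-21.6)<1)&(rad<27)
if w.sum()>50: print("washer n",w.sum(),cv2.minEnclosingCircle(T[w][:,[0,2]].astype(np.float32)),"y",np.median(T[w][:,1]))
t=np.array([582.85,13.83,251.83]); print("tip predicted in tool",(t-p)@R,"axis",AZ@R)
E
python3 cc.py c4
```

```text
t 22.1667 pos [506.    4.  363.6] F [-0.2 -0.2 -1. ] M [-0.05  0.7   0.05] g 0.38
[[ 0.452  0.57   0.686]
 [-0.86   0.075  0.504]
 [ 0.236 -0.818  0.524]]
[ 0.86 -0.04 -0.93  2.17 -0.16  0.39 -0.97]
p [506.05060987   4.19021529 363.63322727] rot err to RI [-0.08466279 -0.07710084 -0.00663569]
hub n 7167 rect ((0.09515380859375, 0.06051445007324219), (34.19334411621094, 35.281436920166016), 0.18776650726795197) top y 54.28620158466737 x [-16.614924    16.40747162] z [-16.8188027  17.3318811]
plane [2.00000e-03 2.90000e-03 5.43091e+01]
tip n 184 rect ((-0.03555107116699219, -0.3712649345397949), (8.370365142822266, 10.04613971710205), 89.33020782470703) mean [ 0.06086338 -0.44107653] y 136.00414532146215 mom4 angle -3.7626474657203044
washer n 2256 ((-0.6553158164024353, -2.29907488822937), 23.451969146728516) y 159.91164028057818
tip predicted in tool [  0.14439262 135.97758123  -1.05354394] axis [-4.55268891e-05 -1.00000113e+00  1.53357597e-03]
```

View pics/c4.png

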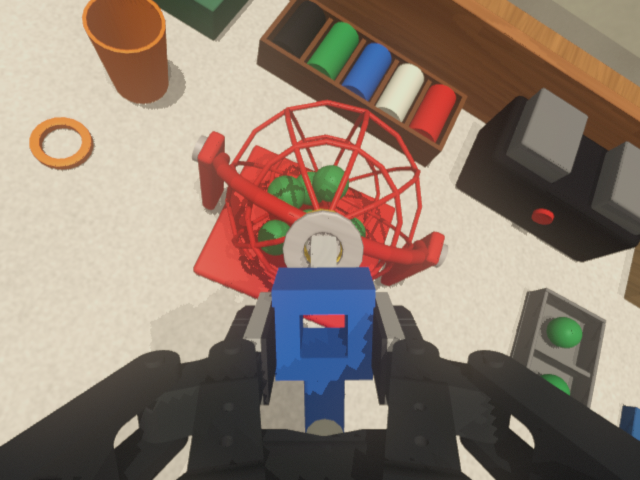

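>>> servo_tool --pt "0.02 0 0.012 -0.0002 0 0 0" --pt "0.02 0 0.014 -0.0002 0 0 0" --pt "0.02 0 0.014 -0.0002 0 0 0" --pt "0.02 0 0.01 0 0 0 0" --pt "0.02 0 0 0 0 0 0" --pt "0.02 0 0 0 0 0 0" --pt "0.02 0 0 0 0 0 0" --pt "0.02 0 0 0 0 0 0"

```text
time_s: 22.83
ee_pos: [534.1, 7.7, 323.3]
tool_rot: [[0.452, 0.571, 0.686], [-0.86, 0.075, 0.504], [0.237, -0.818, 0.525]]
force: [0.2, -0.0, -0.9]
grip_width: 0.379
```

```bash
python3 cc.py c5
```

```text
t 22.8833 pos [534.1   7.7 323.3] F [-0.  -0.9 -1.2] M [-0.07  0.67 -0.01] g 0.38
[[ 0.452  0.571  0.686]
 [-0.86   0.075  0.504]
 [ 0.237 -0.818  0.525]]
[ 0.75  0.11 -0.91  2.17  0.29  0.3  -1.39]
p [534.16306768   8.03542353 323.25473674] rot err to RI [-0.13820743 -0.03529397  0.04505854]
hub n 7195 rect ((0.13530731201171875, 0.056125640869140625), (34.19193649291992, 35.34773635864258), 0.38824841380119324) top y 54.288122253598154 x [-16.58437899  16.39256288] z [-16.90469588  17.34831946]
plane [1.30000e-03 2.40000e-03 5.43069e+01]
washer n 2282 ((-0.5675598978996277, -2.757129669189453), 23.572683334350586) y 110.55874642109798
tip predicted in tool [ 0.15626038 86.62582684 -1.19549976] axis [ 8.57000731e-04 -9.99998891e-01  2.46837453e-03]
```

View pics/c5.png

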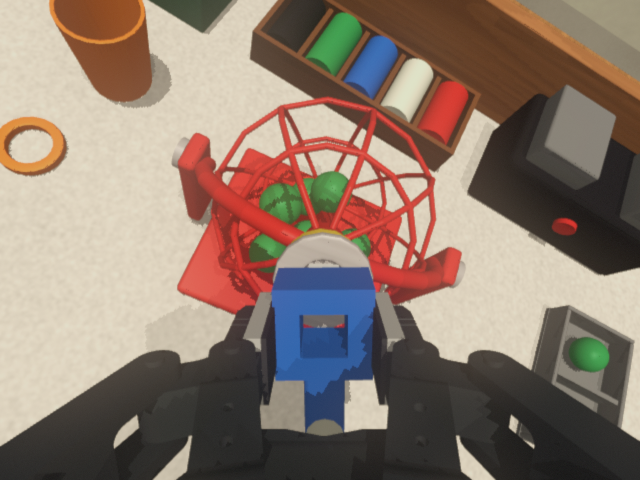

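>>> servo_tool --pt "0.02 0 0.002 -0.0005 0 0 0" --pt "0.02 0 0.003 -0.0005 0 0 0" --pt "0.02 0 0.004 0 0 0 0" --pt "0.02 0 0.004 0 0 0 0" --pt "0.02 0 0.003 0 0 0 0" --pt "0.02 0 0 0 0 0 0" --pt "0.02 0 0 0 0 0 0"

```text
time_s: 23.47
ee_pos: [542.5, 8.7, 308.9]
tool_rot: [[0.453, 0.57, 0.686], [-0.86, 0.076, 0.505], [0.236, -0.818, 0.524]]
force: [-0.1, 0.2, -0.9]
grip_width: 0.381
```

```bash
python3 cc.py c6
```

```text
t 23.5167 pos [542.6   8.7 309. ] F [ 0.5  0.3 -1.3] M [-0.07  0.66 -0.04] g 0.386
[[ 0.452  0.57   0.686]
 [-0.86   0.075  0.505]
 [ 0.236 -0.818  0.524]]
[ 0.67  0.14 -0.84  2.18  0.4   0.27 -1.51]
p [542.58360098   8.9445885  308.8015117 ] rot err to RI [-0.10046833 -0.02945711 -0.03252162]
hub n 7211 rect ((0.01094818115234375, 0.023029327392578125), (34.194374084472656, 35.18438720703125), 0.24997545778751373) top y 54.27831578669175 x [-16.55701262  16.38667846] z [-16.79942387  17.3026914 ]
plane [2.00000e-03 2.70000e-03 5.43027e+01]
tip n 225 rect ((0.35704517364501953, -2.1375906467437744), (10.167298316955566, 5.371693134307861), 0.20876125991344452) mean [ 0.30626293 -2.19857369] y 69.9241487292123 mom4 angle 42.86656273824205
washer n 1699 ((0.1908521056175232, 0.7744064927101135), 23.25699234008789) y 93.89093676455998
tip predicted in tool [ 0.64031949 69.93247175  0.20655955] axis [-4.96732244e-04 -1.00000054e+00  1.80930799e-03]
```

View pics/c6.png

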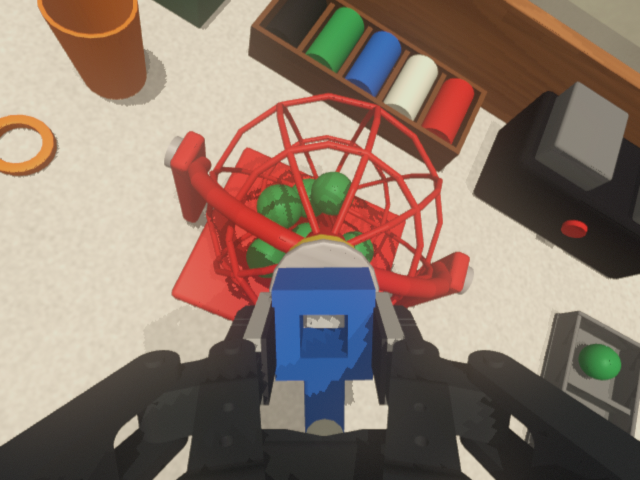

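>>> servo_tool --pt "0.02 0.0003 0 0.0002 0 0 0" --pt "0.02 0 0.003 0 0 0 0" --pt "0.02 0 0.003 0 0 0 0" --pt "0.02 0 0.003 0 0 0 0" --pt "0.02 0 0 0 0 0 0" --pt "0.02 0 0 0 0 0 0"

```text
time_s: 24.02
ee_pos: [548.0, 9.2, 301.5]
tool_rot: [[0.453, 0.57, 0.686], [-0.86, 0.076, 0.505], [0.236, -0.818, 0.524]]
force: [-0.4, 0.1, -1.5]
grip_width: 0.379
```

```bash
python3 cc.py c7
```

```text
t 24.0667 pos [548.    9.2 301.7] F [-0.6 -0.9 -0.7] M [-0.07  0.71  0.02] g 0.38
[[ 0.453  0.57   0.686]
 [-0.86   0.076  0.505]
 [ 0.236 -0.818  0.524]]
[ 0.62  0.16 -0.8   2.18  0.46  0.26 -1.56]
p [548.01140082   9.47752892 301.47193931] rot err to RI [-0.09306915 -0.03115343 -0.04097125]
hub n 7196 rect ((0.03235816955566406, -0.024251937866210938), (34.29751968383789, 35.31275939941406), 0.13227427005767822) top y 54.26858988971209 x [-16.5536353   16.38767333] z [-16.82510272  17.30985347]
plane [1.90000e-03 2.00000e-03 5.43017e+01]
tip n 505 rect ((0.11967086791992188, -0.24585390090942383), (9.982131004333496, 10.097665786743164), 0.5333912968635559) mean [ 0.18084865 -0.19629731] y 60.77023552221207 mom4 angle 0.1767813582826203
washer n 1140 ((-0.05284595489501953, 3.8462185859680176), 22.600263595581055) y 84.8815838296988
tip predicted in tool [ 0.37261131 60.80173418  0.06646493] axis [-6.44198995e-04 -1.00000069e+00  1.68012133e-03]
```

>>> servo_tool --pt "0.02 0 0.003 0 0 0 0" --pt "0.02 0 0.003 0 0 0 0" --pt "0.02 0 0.002 0 0 0 0" --pt "0.02 0 0.001 0 0 0 0" --pt "0.02 0 0 0 0 0 0" --pt "0.02 0 0 0 0 0 0"

```text
time_s: 24.57
ee_pos: [552.9, 9.7, 294.6]
tool_rot: [[0.452, 0.57, 0.686], [-0.86, 0.074, 0.505], [0.237, -0.818, 0.524]]
force: [-7.1, -1.3, 6.0]
grip_width: 0.381
```

```bash
python3 cc.py c8
```

```text
t 24.6167 pos [552.9   9.7 294.6] F [-6.3 -1.5  6. ] M [-0.16  1.08 -0.04] g 0.381
[[ 0.452  0.57   0.686]
 [-0.86   0.074  0.505]
 [ 0.237 -0.818  0.524]]
[ 0.57  0.18 -0.76  2.18  0.52  0.25 -1.62]
p [552.96488535   9.94027224 294.59025002] rot err to RI [-0.07820241 -0.01922495  0.03185791]
hub n 7173 rect ((0.0550079345703125, 0.07103919982910156), (34.286460876464844, 35.13425827026367), 0.04568726196885109) top y 54.24513166926538 x [-16.57582472  16.39386842] z [-16.88155444  17.35749667]
plane [1.40000e-03 3.30000e-03 5.42606e+01]
tip n 540 rect ((-0.29876136779785156, 0.04445981979370117), (10.252997398376465, 10.968807220458984), 0.4615594446659088) mean [-0.18090502 -0.04286773] y 52.34304731326634 mom4 angle -1.106732095940626
washer n 606 ((-0.5744514465332031, 7.775262355804443), 21.181623458862305) y 76.42351794285122
tip predicted in tool [ 0.07739847 52.31328536  0.0567906 ] axis [ 6.27136197e-04 -1.00000110e+00  1.42092035e-03]
```

View pics/c8.png

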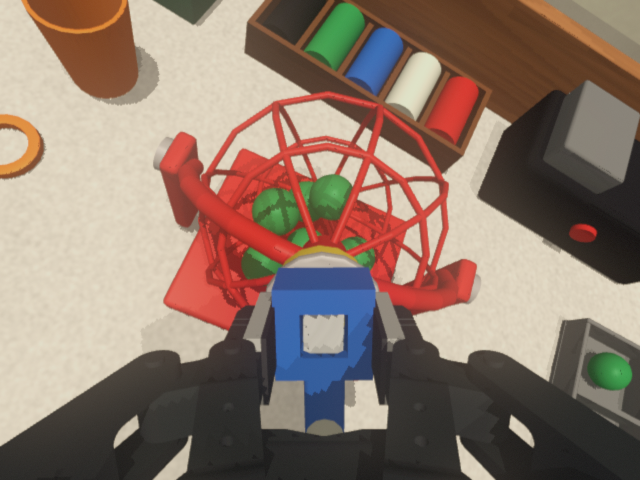

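>>> servo_tool --pt "0.0854 0 0 0 0 0 0" --pt "0.0854 0 0 0 0 0 0" --pt "0.0854 0 0 0 0 0 0" --pt "0.0854 0 -0.01 0 0 0 0" --pt "0.0854 0 -0.025 0 0 0 0" --pt "0.0854 0 -0.025 0 0 0 0" --pt "0.0854 0 -0.025 0 0 0 0" --pt "0.0854 0 -0.015 0 0 0 0"

```text
time_s: 25.28
ee_pos: [502.1, 1.8, 368.1]
tool_rot: [[0.45, 0.57, 0.687], [-0.861, 0.073, 0.503], [0.236, -0.818, 0.524]]
force: [-0.5, 0.3, 1.0]
grip_width: 0.999
```

>>> servo_tool --pt "0.0854 0 0 0 0 0 0" --pt "0.0854 0 0 0 0 0 0" --pt "0.0854 0 0 0 0 0 0"

```text
time_s: 25.53
ee_pos: [502.3, 1.3, 366.9]
tool_rot: [[0.45, 0.569, 0.688], [-0.861, 0.072, 0.503], [0.237, -0.819, 0.523]]
force: [0.3, -0.1, 0.1]
grip_width: 1.002
```

```bash
python3 - <<'E'
from cb import *
c,P,ok,o=look("wrist","f1");st();R,p=toolpose(c);T=(P-p)@R
px=c["pixels"].astype(int);b,g,r=px[...,0],px[...,1],px[...,2]
A=P-np.array([609,20,215.]);h=A@AZ;rad=np.linalg.norm(A-h[...,None]*AZ,axis=-1)
bl=ok&(b>1.6*r)&(rad<75)&(h>15)&(h<60);print(np.histogram(h[bl],bins=np.arange(16,60,2)))
hub=bl&(abs(h-43.6)<1.5)&(rad<30);Q=T[hub];print("hub h above seat",np.median(h[hub])+2.4,cv2.minAreaRect(Q[:,[0,2]].astype(np.float32)));print(np.linalg.lstsq(np.c_[Q[:,0],Q[:,2],np.ones(len(Q))],Q[:,1],rcond=None)[0])
t=np.array([582.85,13.83,251.83]);print("axis in tool",(t-p)@R)
gr=ok&(abs(r-b)<45)&(abs(r-g)<25)&(rad<9)&(h>44)&(h<48)
print("tip h",np.median(h[gr])+2.4,T[gr].mean(0))
for n in ["scene","side"]:
    c=ctrl.capture(n);P,ok=pts(c);cv2.imwrite(f"pics/{n}f.png",cv2.resize(c["pixels"][140:460,100:530],None,fx=1.85,fy=1.85))
    for o in ["dice_cup","spoon_rest","ball_tray","toss_ring","die","card_box"]:
        d=ctrl.silhouettes(c,o)
        if d: m=d[0]["pixels"]&ok;print(n,o,round(d[0]["score"],2),np.round(np.median(P[m],0)))
E
```

```text
t 25.5833 pos [502.3   1.6 366.6] F [0.3 0.  0.6] M [-0.05  0.61 -0.02] g 1.002
[[ 0.451  0.569  0.688]
 [-0.861  0.073  0.503]
 [ 0.236 -0.819  0.522]]
[ 0.99 -0.06 -1.03  2.17 -0.22  0.4  -0.9 ]
(array([   0,    0,    0,    7,   41,   42,  177,  729,   64,   72,   97,
        108,   96, 1975,  891,    3,    0,    0,    0,    0,    0]), array([16, 18, 20, 22, 24, 26, 28, 30, 32, 34, 36, 38, 40, 42, 44, 46, 48,
       50, 52, 54, 56, 58]))
hub h above seat 46.08337083883262 ((-2.288515090942383, -0.4047889709472656), (33.697513580322266, 35.06974411010742), 0.027313923463225365)
[ 4.38625767e-04 -2.40494840e-03  1.42737563e+02]
axis in tool [ -1.46113675 140.91084443   1.4115249 ]
tip h 47.94520029442747 [ -1.88801761 140.90189168   1.27985316]
scene dice_cup 0.86 [743. 280.  58.]
scene spoon_rest 0.94 [496. 477.   4.]
scene ball_tray 0.8 [ 704. -305.   18.]
scene toss_ring 0.82 [632. 304.   9.]
scene die 0.55 [381.  -9.  17.]
scene card_box 0.71 [ 663. -455.   18.]
side dice_cup 0.95 [735. 287.  64.]
side spoon_rest 0.93 [499. 476.   4.]
side ball_tray 0.9 [ 679. -303.   18.]
side toss_ring 0.76 [629. 303.   9.]
side die 0.42 [374.  -7.  17.]
side card_box 0.87 [ 654. -454.   19.]
```

View pics/f1.png

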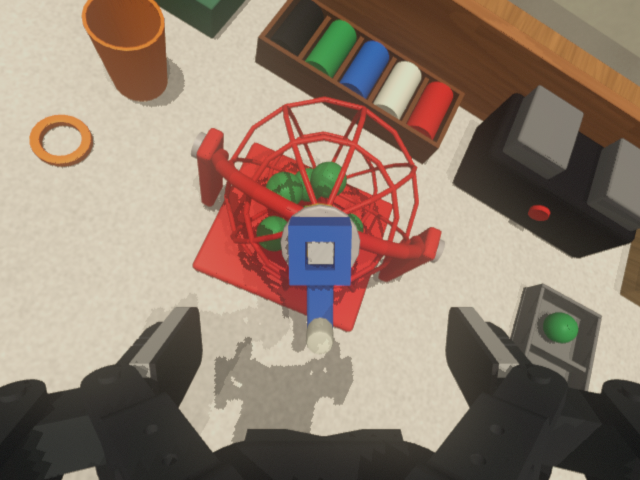

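View pics/scenef.png

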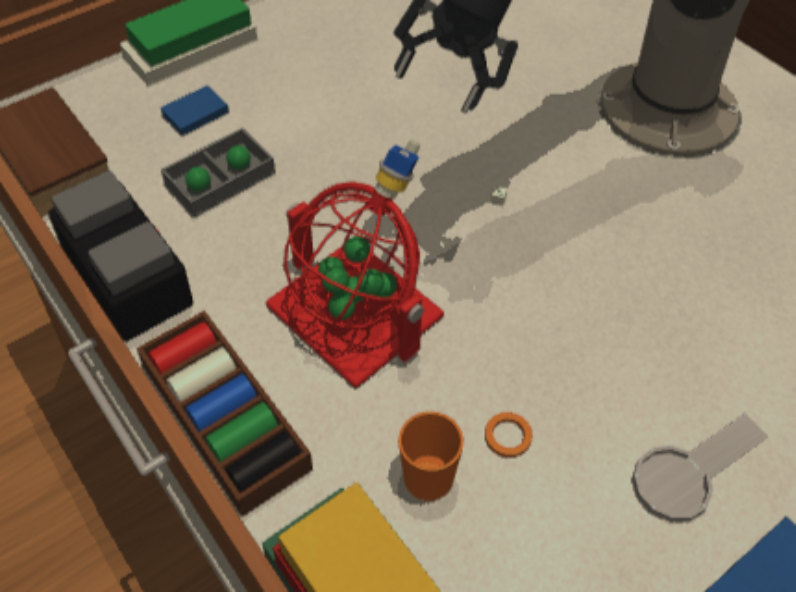

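```bash
python3 -c "
from cell import ctrl
print(ctrl.sign_off())"
```

```text
the job is handed in; nothing more can be done
None
```

I put the bingo cage back together and handed the job in at about 25.6 s of the 72 s. I slid on the spacer, then the washer, and pushed the blue crank on last, turned about 24° to match the square.

**Seating, from the wrist camera:**

| Part | Measured height above the shoulder | Expected | When checked |
|---|---|---|---|
| Spacer, top | about 17.8 mm | 18 mm | after it was released |
| Washer, top | about 24.0 mm | 24 mm | after it was released |
| Crank, underside | about 24.1 mm | 24 mm | after it was released |

- **Alignment:** all three lie within about 0.3° of square to the axle. The crank sits about 1.7 mm sideways of the axle centre, within the 4 mm limit. I did not measure the spacer and washer off-centre directly in the last picture, but the crank's height fits both being in place.
- **Forces:** the highest reading I saw at the wrist was about 17 N, with the washer pressed home; I checked it only between moves.
- **End state:** the gripper is open, about 100 mm back along the axle, and reads almost no force.
- **Other things in the drawer:** in the scene camera everything stayed within about 6 mm of where it started. In the side camera the ball tray's median point moved 19 mm. I put that down to a different part of the tray being visible, because the scene camera shows it unmoved.

The closing report gave no verdict.

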